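Put the toddler's meal set back in its drawer

ROBOT

A 6-joint arm with a two-finger parallel gripper is mounted at the origin on the work surface. World frame = base frame: x ahead of the robot, y to its left, z up, the work surface at z = 0. Lengths are in m, angles in degrees, forces in N, time in s.
With the tool pointing down it reaches from about 0.375 to 0.9 m from the base axis. Payload 3.1 kg.
Tool frame: the origin (TCP) lies between the finger pads; the fingertips stand 22 mm ahead of it and the grasp point (between the pads) lies 3 mm ahead of it (bot.tip_extent is the distance from the TCP to the fingertips, in m); y points along the fingers, z is the direction in which the jaws open and shut, and the axes are right-handed (so a half turn about y gives the same grasp; the last joint's range is limited). The gripper opens to 87 mm and grips with 3 to 60 N. Pads are 19 mm wide; open, the fingers measure 117 mm over their backs; the gripper's body (75 mm by 190 mm) begins 51 mm behind the grasp point.
Start: joints at [66.95, 30.224, 82.088, -0, 67.689, -10.227], TCP at [0.139, 0.609, 0.245] pointing down, gripper open.
Joint ranges: [-176.69, 176.69], [-43.24, 126.21], [12.49, 139.97], [-82, 262], [0, 151.66], [-163.58, 163.58]. Speed limits (degrees/s): [159.86, 159.86, 180, 180, 180, 180].

INTERFACE

Orientations are given as a 3x3 rotation matrix whose columns are the frame's x, y, z axes.
In Python, from rig import bot, eyes, models gives the robot as it stands. The module is installed in compiled form; this text tells all that it offers.
- The arm moves only by the tool arm_command, never from a script. Its arguments are lists of equal length, an entry for each row: "translation": the shift along the tool's x, y, z each as a share of 0.08 m, from -1 to 1, a list of three; "rotation": the turn, a rotation vector about the tool's x, y, z each as a share of 60 degrees, from -1 to 1, a list of three; "grip": the closure, from -1 (fully open) to 1 (shut), so that 0 is half open. In form: {"translation": [[x, y, z], ...], "rotation": [[rx, ry, rz], ...], "grip": [grip, ...]}. A call has 1 to 5 rows; each row is the pose to reach, as a shift and turn from the pose commanded when the call began, along the tool's axes at that moment; what a row does not reach only later rows make up. A row lasts 1/10 s, in which the tool goes at most 50 mm and 8.59 degrees, less where a joint would pass 70% of its speed; a pose out of reach is approached as far as the arm can. A call with a number of a shift or a turn outside -1 to 1 is refused whole. A call with a gripper value outside its range is refused whole. The fingers move at their own pace and stop on an object; the grip force is fixed at half the most. Time passes only in rows, so rows that repeat a pose let the fingers close. It gives the time, the measured TCP pose, the force and the opening at its end, in the units of the state.
- bot.read_state(): the state, without advancing time (a new reading comes with each control period).
- eyes.capture(name): name is "scene" or "side" or "wrist"; returns a dict with "image" (384x512x3 uint8, blue, green, red), "mtx" (3x3 intrinsics, pixels), "rvec" (rotation vector, rad) and "tvec" (3), from world to camera coordinates, as OpenCV has them; the wrist camera has in their place "hand_eye" (4x4, takes a point from camera to tool coordinates, whose origin is the TCP and whose axes are the tool frame's). Camera axes: x right, y down, z forward; pixel columns grow to the right and rows downward; lengths in m; the calibration is good to about 2 mm. A picture is of the moment at which its call begins: read the wrist's pose just before it. There is no depth.
- bot.hand_in(): hands the job in, once; it reports no verdict.
Trained networks look in the newest picture that a camera, given by its name, has taken for a name from the list of things; names that differ only in an ending like _2 or _b are one class to them, and where a whole thing is asked for, a point or a joint stands for the part that bears it (a point fixed in the world has none). Each returns a list of dicts, best first, with "conf" (0 to 1); they miss things now and then, are a little off and sometimes report something else, mostly with a low value. They report only what shows in the picture. A call takes as long as a camera call.
- models.recognise(camera, thing): "extent" ([left, top, right, bottom] as shares, 0 to 1, of the picture: columns of its width, rows of its height, round what is visible of it).
- models.spot_point(camera, thing): "point" ([column, row] as shares, 0 to 1, of the picture: columns of its width, rows of its height: a listed point, or the origin of a listed thing).
The state is a dict: "time_s": time; "joint_positions": joint angles; "qvel": joint speeds; "tau": joint torques, N m; "position": TCP position; "tcp_rot": TCP orientation; "force": force on the tool from outside, world axes, zero at the start; "moment": the same for the moment, N m; "opening": opening from 0.0 (shut) to 1.0 (fully open).
Only numpy, scipy, OpenCV 4.12 (cv2) and the standard library are available. Lean on these libraries where they do the work, as an engineer would, in place of code of your own. Each camera call takes 0.05 s, during which the arm holds its last target. There are 200 camera calls.

TASK

Put the toddler's washed things back in the white drawer: stand the wide orange bowl in the middle of the steel plate and nest the small orange bowl in it, stand the sippy cup upright in the square tray and lay the wooden spoon flat along the long tray. Set each thing down rather than dropping it, and leave the plate where it lies. The blue bowl, the glass and the steel spoon are the grown-ups': leave them where they stand.

Things in the scene. Friction and masses are not known exactly. Their poses are not given: they have to be found in the camera images.
- bowl_large_c (a point): Wide, shallow orange bowl, upright on the draining mat: 130 mm across the rim, 42 mm high, 8 mm wall that is steep near the rim (leans out 10 degrees), foot 92 mm across, floor 5 mm thick, about 110 g. Too wide to span: pinch the wall at the rim from above. Point: on its axis, half-way up (21 mm above the underside, 21 mm below the rim); z up its axis.
- bowl_small_c (a point): Smaller, deeper orange bowl, upright on the mat: 92 mm across the rim, 52 mm high, 8 mm wall (leans out 6 degrees), foot 60 mm across, floor 5 mm thick, about 80 g. In the wide bowl it has about 12 mm of room all round and stands 15 mm proud of its rim. Point: on its axis, half-way up (26 mm above the underside, 26 mm below the rim); z up its axis.
- sippy_cup_c (a point): Child's sippy cup, upright on the mat: clear plastic, 62 mm in diameter with straight sides, green ribbed screw-on lid with a small spout, 70 mm high to the lid and 82 mm to the spout's top, about 90 g. Point: on its axis, 41 mm above its underside; z up its axis.
- wooden_spoon_c (a point): Small pale wooden spoon, lying on the mat: 152 mm long, handle 10 mm wide and thick, oval head 31 mm across and 8 mm high, about 25 g. Point: the middle of its length, on the handle, 5 mm above its underside, within 15 mm of its centre of mass; x along the spoon towards its head, z up.
- blue_bowl_c (a point): Grown-ups' blue ceramic bowl standing on the mat, to be left: 96 mm across, 48 mm high. Point: on its axis, half-way up (24 mm). All the loose things stand on this ribbed grey draining mat, its top 5 mm above the worktop; the drawer stands on the other side of the worktop.
- tumbler_c (a point): Clear drinking glass without a lid, standing on the mat, to be left: 68 mm across, 80 mm high. Point: on its axis, half-way up (40 mm).
- steel_spoon_c (a point): Shiny steel teaspoon lying on the mat beside the wooden one, their centre lines about 60 mm apart, to be left: 152 mm long, 7 mm thick, head 31 mm across. Point: the middle of its length; x towards its head.
- plate: Round stainless plate, loose, flat on the drawer's floor: 159 mm across its raised rim, 20 mm high, floor 3 mm thick and flat for about 125 mm, 220 g. Origin: centre of its underside; z up. It lies beside the square tray, on either side of it, centres 166 mm apart, both 85 mm from the inside of the drawer's front panel.
- cup_tray: Square white organiser tray fixed in the drawer: 96 x 96 mm outside, 90 x 90 mm inside, walls 20 mm high and 3 mm thick, floor 3 mm thick. Origin: centre of its underside; x and y square to its walls, +x to the back of the drawer, z up.
- spoon_tray: Long white organiser tray fixed across the back of the drawer: 78 x 210 mm outside, 72 x 204 inside, walls 20 high, floor 3 thick. Origin: centre of its underside; y along it, +x to the back. The drawer, inside 250 mm front to back and 335 wide, has a ribbed liner 9 mm above the worktop, sides and back 12 thick and 54 above the worktop; its front panel, towards the robot, is 95 high.

How it is judged:
By the outcome, as a careful person would: the job done as asked, in the order asked, and still so for the second after the job is handed in, with the robot touching nothing.
It also fails if it takes over 109 s, if anything falls off the work surface, if the arm or the gripper's body presses on something with over 40 N, if the wrist force passes 120 N, or if a joint passes its speed limit or range.

## Working session

There is one attempt and no reset: what is moved stays moved. The work goes in short steps, Python scripts to look and compute and a tool call to move; the robot and the scene stay as the last step left them, time stands still between calls to the robot, and variables do not carry over. Pictures are saved under pics/ and viewed, about 12 in all and at most 16, crops included, and the job is handed in when it is done.

Besides the shell and the picture viewer there is one more tool, called after "Call:" by a JSON object that holds its "name" and its "arguments". arm_command: Moves the arm, as the interface text tells. Shift numbers are shares of 0.08 m and turn numbers shares of 60 degrees, none past 1 either way. Its arguments: {"type":"object","properties":{"translation":{"type":"array"},"rotation":{"type":"array"},"grip":{"type":"array"}},"required":["translation","rotation","grip"]}

```bash
mkdir -p pics; ls; cat > h.py <<'E'
import numpy as np, cv2
from rig import bot, eyes, models
def ray(cap, uv, st=None):
    u=cv2.undistortPoints(np.array([[uv]],float),cap["mtx"],None)[0,0]; d=np.array([u[0],u[1],1.])
    if "rvec" in cap:
        R=cv2.Rodrigues(np.array(cap["rvec"],float))[0]; t=np.array(cap["tvec"],float).ravel()
        return -R.T@t, R.T@d
    H=np.array(cap["hand_eye"]); R=np.array(st["tcp_rot"]); p=np.array(st["position"])
    return R@H[:3,3]+p, R@H[:3,:3]@d
def at_z(cap,uv,z,st=None):
    o,d=ray(cap,uv,st); return o+d*(z-o[2])/d[2]
def tri(rays):
    A=np.zeros((3,3));b=np.zeros(3)
    for o,d in rays:
        d=d/np.linalg.norm(d);P=np.eye(3)-np.outer(d,d);A+=P;b+=P@o
    x=np.linalg.solve(A,b); return x,[np.linalg.norm(np.cross(x-o,d/np.linalg.norm(d))) for o,d in rays]
Z=dict(bowl_large_c=.026,bowl_small_c=.031,sippy_cup_c=.046,wooden_spoon_c=.010,blue_bowl_c=.029,tumbler_c=.045,steel_spoon_c=.0085,plate=.009,cup_tray=.009,spoon_tray=.009)
E
python3 - <<'E'
from h import *
st=bot.read_state(); np.set_printoptions(precision=3,suppress=True)
print(st["time_s"],st["position"],np.array(st["tcp_rot"]),st["opening"],st["force"])
caps={}
for c in ["scene","side","wrist"]:
    s=bot.read_state(); caps[c]=eyes.capture(c); cv2.imwrite(f"pics/{c}0.png",caps[c]["image"])
    for n,z in Z.items():
        r=models.spot_point(c,n)
        for q in r[:2]:
            uv=np.array(q["point"])*[512,384]; print(c,n,round(q["conf"],2),uv.round(),at_z(caps[c],uv,z,s))
print(caps["wrist"]["hand_eye"],caps["wrist"]["mtx"])
a=np.hstack([caps["scene"]["image"],caps["side"]["image"]]); 
cv2.imwrite("pics/all.png",cv2.resize(np.vstack([caps["scene"]["image"],caps["side"]["image"]]),None,fx=.78,fy=.78))
print(bot.read_state()["time_s"])
E
```

```text
pics
0.0 [0.138 0.609 0.244] [[ 0.975 -0.001  0.222]
 [-0.222 -0.002  0.975]
 [-0.    -1.    -0.002]] 0.9971198209164317 [ 0.685 -0.686  0.02 ]
scene bowl_large_c 0.57 [304. 205.] [0.47  0.089 0.026]
scene bowl_small_c 0.64 [391. 284.] [0.461 0.369 0.031]
scene sippy_cup_c 0.68 [344. 235.] [0.462 0.22  0.046]
scene sippy_cup_c 0.43 [209. 126.] [ 0.51  -0.267  0.046]
scene wooden_spoon_c 0.71 [283. 268.] [0.618 0.182 0.01 ]
scene wooden_spoon_c 0.52 [305. 290.] [0.615 0.254 0.01 ]
scene blue_bowl_c 0.62 [260. 231.] [0.606 0.078 0.029]
scene tumbler_c 0.96 [350. 320.] [0.598 0.368 0.045]
scene steel_spoon_c 0.83 [304. 288.] [0.614 0.25  0.008]
scene steel_spoon_c 0.52 [343. 233.] [0.441 0.205 0.008]
scene plate 0.84 [206. 127.] [ 0.504 -0.3    0.009]
scene cup_tray 0.68 [240. 160.] [ 0.501 -0.136  0.009]
scene spoon_tray 0.61 [182. 152.] [ 0.613 -0.264  0.009]
side bowl_large_c 0.8 [217. 194.] [0.475 0.086 0.026]
side bowl_small_c 0.79 [183. 145.] [0.468 0.37  0.031]
side sippy_cup_c 0.85 [196. 165.] [0.463 0.215 0.046]
side sippy_cup_c 0.54 [246. 157.] [0.607 0.201 0.046]
side wooden_spoon_c 0.62 [251. 166.] [0.624 0.203 0.01 ]
side blue_bowl_c 0.6 [261. 185.] [0.595 0.072 0.029]
side tumbler_c 0.93 [222. 132.] [0.602 0.379 0.045]
side steel_spoon_c 0.43 [243. 155.] [0.628 0.275 0.008]
side plate 0.71 [300. 307.] [ 0.499 -0.296  0.009]
side cup_tray 0.78 [262. 247.] [ 0.504 -0.123  0.009]
side spoon_tray 0.95 [347. 271.] [ 0.63  -0.257  0.009]
[[ 0.     0.97   0.243 -0.067]
 [-0.    -0.243  0.97  -0.14 ]
 [ 1.    -0.    -0.    -0.001]
 [ 0.     0.     0.     1.   ]] [[267.962   0.    264.746]
 [  0.    267.962 194.396]
 [  0.      0.      1.   ]]
1.65
```

View pics/all.png

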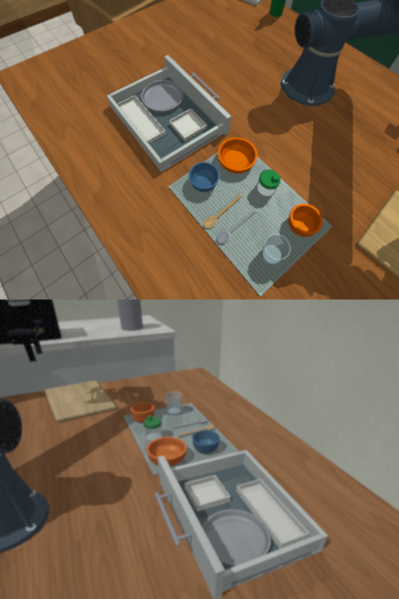

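The picture shows the drawer (plate on the −y side, small tray beside it, long tray at the back). The mat carries the wide bowl (scene 304,200), cup (344,235), small bowl (391,282), blue bowl (260,228), glass (352,320), wooden spoon (283,270) and steel spoon (304,290), and the estimates agree with this. I'll square the tool to the world axes and look at the mat from above.

Call:
{"name": "arm_command", "arguments": {"translation": [[1,0,-1],[1,0,-1],[1,0,-1]], "rotation": [[0,-0.214,0],[0,-0.214,0],[0,-0.214,0]], "grip": [-1,-1,-1]}}

```text
time_s: 1.95
position: [0.2, 0.5099, 0.2443]
tcp_rot: [[1.0, -0.001, 0.001], [-0.001, -0.004, 1.0], [-0.001, -1.0, -0.004]]
force: [-0.5, 0.1, 0.3]
opening: 1.0
```

Call:
{"name": "arm_command", "arguments": {"translation": [[0.94,0,-0.98],[0.94,0,-0.98],[0.94,0,-0.98]], "rotation": [[0,0,0],[0,0,0],[0,0,0]], "grip": [-1,-1,-1]}}

```text
time_s: 2.25
position: [0.277, 0.4329, 0.2448]
tcp_rot: [[1.0, 0.001, 0.005], [-0.005, -0.001, 1.0], [0.001, -1.0, -0.001]]
force: [-0.5, 0.9, -0.3]
opening: 1.001
```

Call:
{"name": "arm_command", "arguments": {"translation": [[0.94,0,-0.98],[0.94,0,-0.98],[0.94,0,-0.98]], "rotation": [[0,0,0],[0,0,0],[0,0,0]], "grip": [-1,-1,-1]}}

```text
time_s: 2.55
position: [0.3527, 0.3551, 0.2449]
tcp_rot: [[1.0, 0.002, 0.005], [-0.005, 0.0, 1.0], [0.002, -1.0, 0.0]]
force: [-0.4, -0.1, 0.0]
opening: 0.998
```

Call:
{"name": "arm_command", "arguments": {"translation": [[0.94,0,-0.98],[0.94,0,-0.98],[0.94,0,-0.98]], "rotation": [[0,0,0],[0,0,0],[0,0,0]], "grip": [-1,-1,-1]}}

```text
time_s: 2.85
position: [0.4284, 0.277, 0.2449]
tcp_rot: [[1.0, 0.003, 0.004], [-0.004, 0.001, 1.0], [0.003, -1.0, 0.001]]
force: [-0.5, 1.1, -0.1]
opening: 1.002
```

Call:
{"name": "arm_command", "arguments": {"translation": [[0.94,0,-0.98],[0.94,0,-0.98],[0.94,0,-0.98],[0.94,0,-0.98],[0.94,0,-0.98]], "rotation": [[0,0,0],[0,0,0],[0,0,0],[0,0,0],[0,0,0]], "grip": [-1,-1,-1,-1,-1]}}

```text
time_s: 3.35
position: [0.4984, 0.2015, 0.2442]
tcp_rot: [[1.0, -0.002, -0.001], [0.001, 0.001, 1.0], [-0.002, -1.0, 0.001]]
force: [-0.4, 0.1, -0.0]
opening: 1.0
```

```bash
cat > look.py <<'E'
import sys
from h import *
np.set_printoptions(precision=4,suppress=True)
tag=sys.argv[1]; names=sys.argv[2].split(",")
s=bot.read_state(); print(s["time_s"],s["position"],np.array(s["tcp_rot"]).round(3).tolist(),np.array(s["joint_positions"]).round(0),s["opening"],np.array(s["force"]).round(1))
c=eyes.capture("wrist"); cv2.imwrite(f"pics/{tag}.png",c["image"])
for n in names:
    for q in models.spot_point("wrist",n)[:2]:
        uv=np.array(q["point"])*[512,384]; print(n,round(q["conf"],2),uv.round(),at_z(c,uv,Z[n],s)[:2])
E
python3 look.py mat bowl_large_c,bowl_small_c,sippy_cup_c,wooden_spoon_c,blue_bowl_c,tumbler_c,steel_spoon_c
```

```text
3.35 [0.4984 0.2015 0.2442] [[1.0, -0.002, -0.001], [0.001, 0.001, 1.0], [-0.002, -1.0, 0.001]] [ 10.  24.  95.   0.  62. -80.] 0.9998434109038736 [-0.4  0.1 -0. ]
bowl_large_c 0.57 [174. 151.] [0.4612 0.0811]
bowl_small_c 0.85 [391. 151.] [0.4605 0.3661]
sippy_cup_c 0.81 [272. 150.] [0.4589 0.2105]
sippy_cup_c 0.7 [ 28. 179.] [ 0.4959 -0.1023]
wooden_spoon_c 0.96 [256. 250.] [0.6125 0.1876]
wooden_spoon_c 0.74 [300. 250.] [0.6113 0.2543]
steel_spoon_c 0.74 [300. 248.] [0.6089 0.2554]
```

View pics/mat.png

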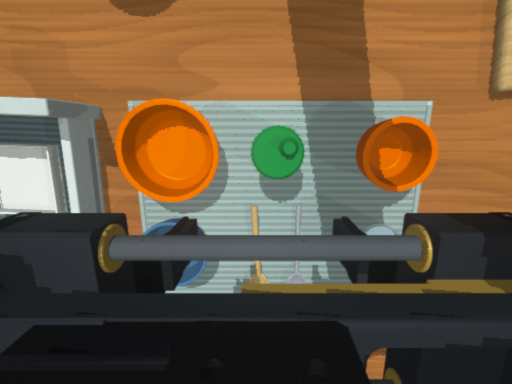

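Wrist view: wide bowl rim centred near (168,150), green lid near (278,152), small bowl (397,154), wooden spoon handle at column 256, steel one at 297. I'll fit the rims by colour.

```bash
cat > fit.py <<'E'
from h import *
from scipy.optimize import least_squares
def rim(img,cap,s,lo,hi,z,near,win=70):
    hsv=cv2.cvtColor(img,cv2.COLOR_BGR2HSV); m=cv2.inRange(hsv,np.array(lo),np.array(hi))
    w=np.zeros_like(m); cv2.circle(w,near,win,255,-1); m&=w
    cs,_=cv2.findContours(m,cv2.RETR_EXTERNAL,cv2.CHAIN_APPROX_NONE); c=cv2.convexHull(max(cs,key=cv2.contourArea))[:,0]
    P=np.array([at_z(cap,p+0.0,z,s)[:2] for p in c])
    f=least_squares(lambda q:np.hypot(*(P-q[:2]).T)-q[2],[*P.mean(0),.05],loss="soft_l1",f_scale=.001)
    return f.x, np.abs(f.fun).max()
OR=([4,150,60],[18,255,255]); GR=([50,90,30],[85,255,255])
E
python3 - <<'E'
from fit import *
s=bot.read_state(); c=eyes.capture("wrist"); i=c["image"]
print(rim(i,c,s,*OR,.047,(168,150)),rim(i,c,s,*OR,.057,(397,154),60),rim(i,c,s,*GR,.075,(278,152)))
E
```

```text
(array([0.45591736, 0.07004532, 0.07535567]), np.float64(0.019361060063365923)) (array([0.47422   , 0.37469871, 0.06188377]), np.float64(0.019701664457767547)) (array([0.45921964, 0.21555476, 0.03072753]), np.float64(0.0005329404344845794))
```

```bash
python3 - <<'E'
from fit import *
s=bot.read_state(); c=eyes.capture("wrist"); i=c["image"]
h=cv2.cvtColor(i,cv2.COLOR_BGR2HSV); print(h[150,125],h[195,168],h[120,168],h[150,168],h[80,168],h[120,397],h[80,400],h[40,330],h[104,168])
for S in (215,230,240): print(S,rim(i,c,s,[4,S,60],[18,255,255],.047,(168,150),60),rim(i,c,s,[4,S,60],[18,255,255],.057,(397,154),50))
E
```

```text
[ 13 245 134] [ 14 255 219] [ 14 255 173] [ 15 255 241] [ 14 165 170] [ 14 255 235] [ 14 163 174] [ 14 163 114] [ 14 255 141]
215 (array([0.46114224, 0.07861662, 0.06355896]), np.float64(0.0008753739856781212)) (array([0.46280355, 0.36341828, 0.04576082]), np.float64(0.004521529782896966))
230 (array([0.46106739, 0.07856282, 0.06323537]), np.float64(0.0008392555269715885)) (array([0.46317982, 0.36525851, 0.04452786]), np.float64(0.0009353627972370354))
240 (array([0.46109716, 0.07857734, 0.06307039]), np.float64(0.0007875583965213026)) (array([0.46291157, 0.36626015, 0.04367349]), np.float64(0.007266159356692788))
```

Call:
{"name": "arm_command", "arguments": {"translation": [[-0.47,0.8,-0.78],[-0.47,0.8,-0.78],[-0.47,0.8,-0.78]], "rotation": [[0,0,0],[0,0,0],[0,0,0]], "grip": [0.3,0.3,0.3]}}

```text
time_s: 4.15
position: [0.4556, 0.1353, 0.177]
tcp_rot: [[1.0, -0.014, 0.002], [-0.002, -0.002, 1.0], [-0.014, -1.0, -0.002]]
force: [-0.5, -0.4, 0.3]
opening: 0.809
```

Call:
{"name": "arm_command", "arguments": {"translation": [[0,0.5,0],[0,1,0],[0,1,0],[0,1,0],[0,1,0]], "rotation": [[0,0,0],[0,0,0],[0,0,0],[0,0,0],[0,0,0]], "grip": [0.3,0.3,0.3,0.3,0.3]}}

```text
time_s: 4.65
position: [0.4638, 0.1381, 0.1023]
tcp_rot: [[1.0, 0.004, -0.001], [0.001, 0.0, 1.0], [0.004, -1.0, 0.0]]
force: [0.3, -0.1, 0.6]
opening: 0.386
```

```bash
python3 - <<'E'
from fit import *
s=bot.read_state(); c=eyes.capture("wrist"); i=c["image"]; print(s["position"],s["opening"]); cv2.imwrite("pics/pre1.png",i)
side=eyes.capture("side")["image"]; cv2.imwrite("pics/pre1b.png",cv2.hconcat([i[:, :],cv2.resize(side[110:250,130:317],(512,384))])[:, :]) 
a=cv2.imread("pics/pre1b.png"); cv2.imwrite("pics/pre1b.png",cv2.resize(a,(800,300)))
E
```

```text
[0.46383881 0.13806462 0.10232744] 0.3863470657434487
```

View pics/pre1b.png

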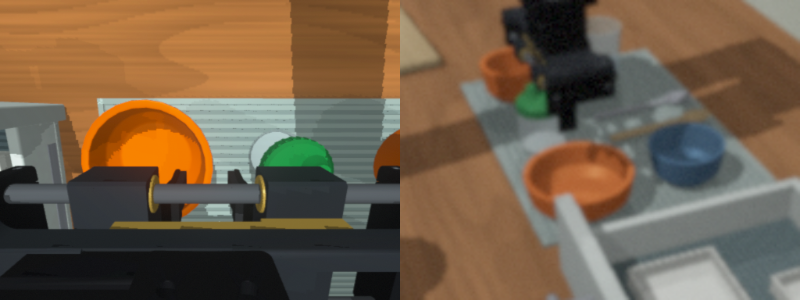

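Fingers straddle the bowl's +y rim (left finger col ~175, right ~240, rim at 213), with the cup clear to the right. Going down and pinching.

Call:
{"name": "arm_command", "arguments": {"translation": [[0,0.2,0],[0,0.35,0],[0,0.5,0],[0,0.62,0],[0,0.62,0]], "rotation": [[0,0,0],[0,0,0],[0,0,0],[0,0,0],[0,0,0]], "grip": [0.3,0.3,0.3,0.3,0.3]}}

```text
time_s: 5.25
position: [0.4615, 0.1376, 0.0498]
tcp_rot: [[1.0, -0.002, -0.0], [0.0, -0.0, 1.0], [-0.002, -1.0, -0.0]]
force: [-0.4, 0.2, 0.4]
opening: 0.353
```

Call:
{"name": "arm_command", "arguments": {"translation": [[0,0,0],[0,0,0],[0,0,0],[0,0,0],[0,0,0]], "rotation": [[0,0,0],[0,0,0],[0,0,0],[0,0,0],[0,0,0]], "grip": [1,1,1,1,1]}}

```text
time_s: 5.75
position: [0.4637, 0.1375, 0.0516]
tcp_rot: [[1.0, 0.003, -0.002], [0.002, -0.001, 1.0], [0.003, -1.0, -0.001]]
force: [2.2, -2.4, 3.6]
opening: 0.111
```

Call:
{"name": "arm_command", "arguments": {"translation": [[0,0,0],[0,0,0]], "rotation": [[0,0,0],[0,0,0]], "grip": [1,1]}}

```text
time_s: 5.95
position: [0.4634, 0.1377, 0.0514]
tcp_rot: [[1.0, 0.003, -0.001], [0.001, -0.0, 1.0], [0.003, -1.0, -0.0]]
force: [2.3, -1.3, 4.0]
opening: 0.117
```

Opening ≈10 mm, matching the wall. Lifting and carrying it over the drawer's back, where the wrist camera can see the plate past the bowl.

Call:
{"name": "arm_command", "arguments": {"translation": [[0,-0.1,0],[0,-0.3,0],[0,-0.55,0],[0,-0.8,0],[0,-1,0]], "rotation": [[0,0,0],[0,0,0],[0,0,0],[0,0,0],[0,0,0]], "grip": [1,1,1,1,1]}}

```text
time_s: 6.45
position: [0.4603, 0.1381, 0.1316]
tcp_rot: [[1.0, -0.004, 0.001], [-0.001, 0.001, 1.0], [-0.004, -1.0, 0.001]]
force: [0.4, -0.2, -2.0]
opening: 0.09
```

Call:
{"name": "arm_command", "arguments": {"translation": [[0.1,-0.2,-0.15],[0.2,-0.4,-0.3],[0.3,-0.6,-0.45],[0.4,-0.8,-0.6],[0.5,-1,-0.8]], "rotation": [[0,0,0],[0,0,0],[0,0,0],[0,0,0],[0,0,0]], "grip": [1,1,1,1,1]}}

```text
time_s: 6.95
position: [0.5003, 0.0742, 0.211]
tcp_rot: [[1.0, -0.005, 0.001], [-0.001, 0.002, 1.0], [-0.005, -1.0, 0.002]]
force: [0.4, 0.5, -0.2]
opening: 0.084
```

Call:
{"name": "arm_command", "arguments": {"translation": [[0.15,-0.12,-0.25],[0.3,-0.25,-0.5],[0.45,-0.37,-0.75],[0.6,-0.5,-1]], "rotation": [[0,0,0],[0,0,0],[0,0,0],[0,0,0]], "grip": [1,1,1,1]}}

```text
time_s: 7.35
position: [0.5486, -0.006, 0.2505]
tcp_rot: [[1.0, -0.005, 0.001], [-0.001, 0.003, 1.0], [-0.005, -1.0, 0.003]]
force: [0.9, 0.0, -1.0]
opening: 0.087
```

Call:
{"name": "arm_command", "arguments": {"translation": [[0.15,0,-0.25],[0.3,0,-0.5],[0.45,0,-0.75],[0.6,0,-1]], "rotation": [[0,0,0],[0,0,0],[0,0,0],[0,0,0]], "grip": [1,1,1,1]}}

```text
time_s: 7.75
position: [0.5968, -0.0857, 0.25]
tcp_rot: [[1.0, -0.004, 0.001], [-0.001, 0.003, 1.0], [-0.004, -1.0, 0.003]]
force: [1.1, 0.2, -1.2]
opening: 0.089
```

Call:
{"name": "arm_command", "arguments": {"translation": [[0.2,0,-0.3],[0.3,0,-0.6],[0.4,0,-0.85],[0.5,0,-1],[0.5,0,-1]], "rotation": [[0,0,0],[0,0,0],[0,0,0],[0,0,0],[0,0,0]], "grip": [1,1,1,1,1]}}

```text
time_s: 8.25
position: [0.6383, -0.1671, 0.2501]
tcp_rot: [[1.0, -0.001, 0.002], [-0.002, 0.001, 1.0], [-0.001, -1.0, 0.001]]
force: [-0.2, 0.6, -2.4]
opening: 0.088
```

Call:
{"name": "arm_command", "arguments": {"translation": [[0,0,0],[0,0,0]], "rotation": [[0,0,0],[0,0,0]], "grip": [1,1]}}

```text
time_s: 8.45
position: [0.6375, -0.1646, 0.2507]
tcp_rot: [[1.0, -0.002, -0.001], [0.001, 0.001, 1.0], [-0.002, -1.0, 0.001]]
force: [0.2, -0.6, -1.7]
opening: 0.089
```

```bash
python3 look.py drawer plate,cup_tray,spoon_tray
```

```text
8.45 [ 0.6375 -0.1646  0.2507] [[1.0, -0.002, -0.001], [0.001, 0.001, 1.0], [-0.002, -1.0, 0.001]] [ -24.   33.   76.    0.   71. -114.] 0.08886726970191114 [ 0.2 -0.6 -1.7]
plate 0.81 [163.  71.] [ 0.4984 -0.2983]
cup_tray 0.93 [290.  72.] [ 0.4994 -0.1315]
```

View pics/drawer.png

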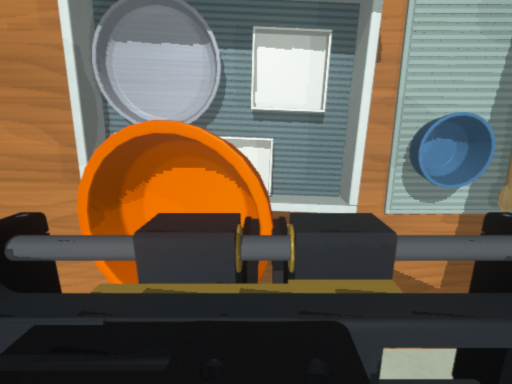

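Plate centre near (157,62), partly covered at the bottom by the bowl; cup tray (291,70). The bowl appears tilted (its far side low) because the leaning wall aligned with the pads, so I'll measure that tilt and check the plate's centre from its rim.

```bash
python3 - <<'E'
from fit import *
from scipy.spatial.transform import Rotation as Ro
np.set_printoptions(precision=4,suppress=True)
i=cv2.imread("pics/drawer.png"); s=bot.read_state(); c=eyes.capture("wrist")
m=cv2.inRange(cv2.cvtColor(i,cv2.COLOR_BGR2HSV),np.array([4,225,60]),np.array([18,255,255])); m[:, 300:]=0
cs,_=cv2.findContours(m[:210],cv2.RETR_EXTERNAL,cv2.CHAIN_APPROX_NONE); k=cv2.convexHull(max(cs,key=cv2.contourArea))[:,0].astype(float); k=k[k[:,1]<205]
print(len(k),k.min(0),k.max(0))
H=np.linalg.inv(np.array(c["hand_eye"]));K=c["mtx"]; t=np.linspace(0,2*np.pi,361)
def circ(q):
    R=Ro.from_rotvec([q[3],0,q[4]]).as_matrix()
    return (R@np.array([.0645*np.cos(t),0*t,.0645*np.sin(t)])).T+q[:3]
def res(q):
    P=circ(q)@H[:3,:3].T+H[:3,3]; uv=P@K.T; uv=uv[:,:2]/uv[:,2:]
    return np.r_[np.linalg.norm(uv[None]-k[:,None],axis=2).min(1), (q[4]*57.3)*.5]
f=least_squares(res,[0,.01,-.06,0.1,0]); f2=least_squares(res,[0,.01,-.06,-0.1,0])
for g in (f,f2): print(g.cost,g.x[:3],np.degrees(g.x[3:]))
# plate rim: points read off the picture
P=np.array([at_z(c,u,.029,s)[:2] for u in [(93,62),(220,62),(100,30),(108,98),(212,98),(213,30),(186,122)]])
g=least_squares(lambda q:np.hypot(*(P-q).T)-.0795,[.5,-.3]); print(g.x,g.fun)
for u in [(252,28),(332,31),(251,109),(325,112)]: print(at_z(c,u,.029,s))
# drawer back corner/edge directions
print("wall",[at_z(c,u,.054,s)[:2] for u in [(383,0),(357,212)]], s["position"])
E
```

```text
28 [ 78. 121.] [268. 202.]
5.79968847641892 [-0.006   0.002  -0.0558] [14.6836 -1.6586]
6.025209069042237 [-0.0063  0.0236 -0.0613] [6.4078 1.1131]
[ 0.4928 -0.2991] [ 0.0003 -0.0018 -0.0047 -0.0002 -0.0014 -0.0004 -0.0016]
[ 0.4549 -0.1813  0.029 ]
[ 0.4581 -0.0846  0.029 ]
[ 0.5482 -0.1836  0.029 ]
[ 0.5518 -0.0879  0.029 ]
wall [array([ 0.4354, -0.0361]), array([ 0.6794, -0.0441])] [ 0.6381 -0.1653  0.2511]
```

Call:
{"name": "arm_command", "arguments": {"translation": [[-0.2,0.08,-0.1],[-0.4,0.15,-0.2],[-0.6,0.2,-0.3],[-0.75,0.25,-0.4],[-0.86,0.3,-0.45]], "rotation": [[0,0,0],[0,0,0],[0,0,0],[0,0,0],[0,0,0]], "grip": [1,1,1,1,1]}}

```text
time_s: 9.2
position: [0.5689, -0.2029, 0.227]
tcp_rot: [[1.0, 0.0, 0.0], [-0.0, -0.0, 1.0], [0.0, -1.0, -0.0]]
force: [0.8, 0.2, -1.1]
opening: 0.091
```

Call:
{"name": "arm_command", "arguments": {"translation": [[-0.2,0.08,-0.1],[-0.4,0.15,-0.2],[-0.6,0.2,-0.3],[-0.75,0.25,-0.4],[-0.865,0.33,-0.46]], "rotation": [[-0.03,0,0],[-0.06,0,0],[-0.1,0,0],[-0.14,0,0],[-0.167,0,0]], "grip": [1,1,1,1,1]}}

```text
time_s: 9.7
position: [0.5, -0.2394, 0.2008]
tcp_rot: [[1.0, 0.001, 0.0], [0.0, -0.176, 0.984], [0.001, -0.984, -0.176]]
force: [-0.5, -0.3, -1.1]
opening: 0.086
```

Call:
{"name": "arm_command", "arguments": {"translation": [[0,0.2,0.035],[0,0.4,0.07],[0,0.6,0.105],[0,0.8,0.14],[0,0.985,0.174]], "rotation": [[0,0,0],[0,0,0],[0,0,0],[0,0,0],[0,0,0]], "grip": [1,1,1,1,1]}}

```text
time_s: 10.2
position: [0.5008, -0.2392, 0.12]
tcp_rot: [[1.0, 0.001, 0.0], [0.0, -0.174, 0.985], [0.001, -0.985, -0.174]]
force: [-0.4, -0.4, -1.2]
opening: 0.083
```

Call:
{"name": "arm_command", "arguments": {"translation": [[0,0.15,0.026],[0,0.3,0.053],[0,0.4,0.07],[0,0.5,0.088],[0,0.5,0.088]], "rotation": [[0,0,0],[0,0,0],[0,0,0],[0,0,0],[0,0,0]], "grip": [1,1,1,1,1]}}

```text
time_s: 10.7
position: [0.4999, -0.2388, 0.0789]
tcp_rot: [[1.0, -0.001, -0.0], [0.0, -0.173, 0.985], [-0.001, -0.985, -0.173]]
force: [-0.6, -0.4, -0.5]
opening: 0.086
```

```bash
cat > two.py <<'E'
import sys
from h import *
tag=sys.argv[1]; s=bot.read_state(); print(s["time_s"],s["position"],np.array(s["joint_positions"]).round(0),s["opening"],np.array(s["force"]).round(1))
a=eyes.capture("wrist")["image"]; b=eyes.capture("side")["image"]; x0,y0=[int(v) for v in sys.argv[2].split(",")]
w,h=(200,150); b=cv2.resize(b[y0:y0+h,x0:x0+w],(512,384),interpolation=cv2.INTER_CUBIC)
cv2.imwrite(f"pics/{tag}.png",cv2.resize(cv2.hconcat([a,b]),(800,300),interpolation=cv2.INTER_AREA))
E
python3 two.py place1 205,210
```

```text
10.7 [ 0.49991636 -0.2388496   0.07893815] [ -33.   38.  103.  -15.   35. -111.] 0.08598399043362807 [-0.6 -0.4 -0.5]
```

View pics/place1.png

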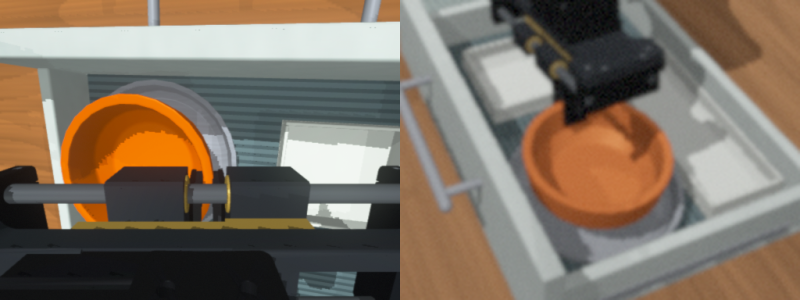

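```bash
python3 - <<'E'
from h import *
s=bot.read_state()
for c in("side","scene","wrist"):
    s=bot.read_state();k=eyes.capture(c)
    for n,z in(("bowl_large_c",.054),("plate",.009)):
        for q in models.spot_point(c,n)[:1]:
            print(c,n,round(q["conf"],2),at_z(k,np.array(q["point"])*[512,384],z,s).round(4))
E
```

```text
side bowl_large_c 0.85 [ 0.4997 -0.2986  0.054 ]
scene bowl_large_c 0.91 [ 0.4986 -0.2996  0.054 ]
scene plate 0.93 [ 0.4897 -0.2928  0.009 ]
wrist bowl_large_c 0.88 [ 0.4941 -0.302   0.054 ]
wrist plate 0.64 [ 0.5011 -0.1346  0.009 ]
```

Call:
{"name": "arm_command", "arguments": {"translation": [[0,0.05,0.009],[0,0.1,0.018],[0,0.15,0.026],[0,0.185,0.033],[0,0.185,0.033]], "rotation": [[0,0,0],[0,0,0],[0,0,0],[0,0,0],[0,0,0]], "grip": [1,1,1,1,1]}}

```text
time_s: 11.75
position: [0.5, -0.2389, 0.0642]
tcp_rot: [[1.0, -0.001, -0.0], [0.0, -0.173, 0.985], [-0.001, -0.985, -0.173]]
force: [0.3, -0.5, -0.7]
opening: 0.088
```

Call:
{"name": "arm_command", "arguments": {"translation": [[0,0.015,0.003],[0,0.03,0.006],[0,0.045,0.008],[0,0.045,0.008]], "rotation": [[0,0,0],[0,0,0],[0,0,0],[0,0,0]], "grip": [1,1,1,1]}}

```text
time_s: 12.15
position: [0.5003, -0.239, 0.0612]
tcp_rot: [[1.0, 0.0, -0.0], [0.0, -0.174, 0.985], [-0.0, -0.985, -0.174]]
force: [-0.5, -0.1, -0.5]
opening: 0.087
```

Call:
{"name": "arm_command", "arguments": {"translation": [[0,0.012,0.002],[0,0.025,0.004],[0,0.025,0.004],[0,0.025,0.004]], "rotation": [[0,0,0],[0,0,0],[0,0,0],[0,0,0]], "grip": [1,1,1,1]}}

```text
time_s: 12.55
position: [0.5004, -0.2391, 0.0592]
tcp_rot: [[1.0, 0.0, -0.0], [0.0, -0.174, 0.985], [-0.0, -0.985, -0.174]]
force: [-0.7, 0.2, -0.5]
opening: 0.085
```

Call:
{"name": "arm_command", "arguments": {"translation": [[0,0.012,0.002],[0,0.025,0.004],[0,0.025,0.004],[0,0.025,0.004]], "rotation": [[0,0,0],[0,0,0],[0,0,0],[0,0,0]], "grip": [1,1,1,1]}}

```text
time_s: 12.95
position: [0.5006, -0.239, 0.0586]
tcp_rot: [[1.0, 0.001, -0.0], [0.001, -0.175, 0.985], [0.001, -0.985, -0.175]]
force: [-1.8, 1.7, 9.7]
opening: 0.087
```

Contact at z≈0.0586 (expected 0.058). Releasing slowly and backing out along the wall.

Call:
{"name": "arm_command", "arguments": {"translation": [[0,-0.01,0],[0,-0.01,0],[0,-0.01,0],[0,-0.01,0],[0,-0.01,0]], "rotation": [[0,0,0],[0,0,0],[0,0,0],[0,0,0],[0,0,0]], "grip": [0.9,0.7,0.5,0.5,0.5]}}

```text
time_s: 13.45
position: [0.5003, -0.2391, 0.0578]
tcp_rot: [[1.0, -0.0, -0.0], [0.0, -0.174, 0.985], [-0.0, -0.985, -0.174]]
force: [0.4, -0.7, -0.2]
opening: 0.238
```

Call:
{"name": "arm_command", "arguments": {"translation": [[0,-0.1,0],[0,-0.3,0],[0,-0.6,0],[0,-1,0]], "rotation": [[0,0,0],[0,0,0],[0,0,0],[0,0,0]], "grip": [0.5,0.5,0.5,0.5]}}

```text
time_s: 13.85
position: [0.4995, -0.2245, 0.1369]
tcp_rot: [[1.0, -0.002, -0.0], [-0.0, -0.172, 0.985], [-0.002, -0.985, -0.172]]
force: [0.2, 0.2, 0.1]
opening: 0.254
```

Call:
{"name": "arm_command", "arguments": {"translation": [[0.2,-0.5,0.3],[0.5,-1,0.6],[0.5,-1,0.6],[0.5,-1,0.6],[0.5,-1,0.6]], "rotation": [[0.08,0,0],[0.167,0,0],[0.167,0,0],[0.167,0,0],[0.167,0,0]], "grip": [0.3,0.3,0.3,0.3,0.3]}}

```text
time_s: 14.35
position: [0.5388, -0.1635, 0.2061]
tcp_rot: [[1.0, -0.003, -0.001], [0.001, 0.001, 1.0], [-0.003, -1.0, 0.001]]
force: [0.4, -0.1, 0.4]
opening: 0.346
```

```bash
python3 - <<'E'
from fit import *
np.set_printoptions(precision=4,suppress=True)
s=bot.read_state();print(s["time_s"],s["position"],np.array(s["tcp_rot"]).round(3).tolist())
c=eyes.capture("wrist");i=c["image"];cv2.imwrite("pics/after1.png",i)
u=models.spot_point("wrist","bowl_large_c")[0]["point"];u=np.array(u)*[512,384];print(u)
print(rim(i,c,s,[4,230,60],[18,255,255],.054,(int(u[0]),int(u[1])),90))
for n in("plate","cup_tray"):
  for q in models.spot_point("wrist",n)[:1]: print(n,q["conf"],at_z(c,np.array(q["point"])*[512,384],.009,s))
E
```

```text
14.35 [ 0.5388 -0.1635  0.2061] [[1.0, -0.003, -0.001], [0.001, 0.001, 1.0], [-0.003, -1.0, 0.001]]
[148.224  149.7984]
(array([ 0.494 , -0.2999,  0.0633]), np.float64(0.0011285513410050074))
cup_tray 0.56 [ 0.5015 -0.1348  0.009 ]
```

View pics/after1.png

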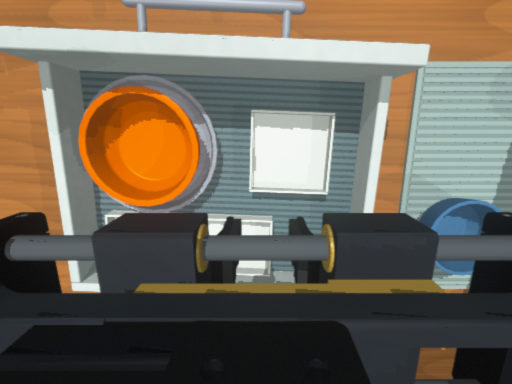

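Bowl stands on the plate, rim centred at (140,146) px → (0.494,−0.300), plate rim ring around (149,143). Good. Now to the small bowl, with the tool pre-tilted 6° to match its wall.

Call:
{"name": "arm_command", "arguments": {"translation": [[-0.06,0,0.5],[-0.12,0,1]], "rotation": [[0,0,0],[0,0,0]], "grip": [0.3,0.3]}}

```text
time_s: 14.75
position: [0.5302, -0.0842, 0.2062]
tcp_rot: [[1.0, -0.001, 0.003], [-0.003, 0.0, 1.0], [-0.001, -1.0, 0.0]]
force: [0.4, 0.7, 0.7]
opening: 0.346
```

Call:
{"name": "arm_command", "arguments": {"translation": [[-0.06,0,0.5],[-0.12,0,1]], "rotation": [[0,0,0],[0,0,0]], "grip": [0.3,0.3]}}

```text
time_s: 14.95
position: [0.5202, -0.0029, 0.2064]
tcp_rot: [[1.0, -0.002, 0.001], [-0.001, 0.0, 1.0], [-0.002, -1.0, 0.0]]
force: [0.3, -0.4, 1.0]
opening: 0.351
```

Call:
{"name": "arm_command", "arguments": {"translation": [[-0.06,0,0.5],[-0.12,0,1]], "rotation": [[0,0,0],[0,0,0]], "grip": [0.3,0.3]}}

```text
time_s: 15.15
position: [0.5106, 0.0772, 0.2064]
tcp_rot: [[1.0, -0.002, 0.001], [-0.001, -0.0, 1.0], [-0.002, -1.0, -0.0]]
force: [0.8, -0.7, -0.8]
opening: 0.35
```

Call:
{"name": "arm_command", "arguments": {"translation": [[-0.06,0,0.5],[-0.12,0,1]], "rotation": [[0,0,0],[0,0,0]], "grip": [0.3,0.3]}}

```text
time_s: 15.35
position: [0.501, 0.1573, 0.2064]
tcp_rot: [[1.0, -0.001, 0.0], [-0.0, -0.0, 1.0], [-0.001, -1.0, -0.0]]
force: [0.9, -0.6, -0.5]
opening: 0.346
```

Call:
{"name": "arm_command", "arguments": {"translation": [[-0.06,0,0.5],[-0.12,0,1]], "rotation": [[0,0,0],[0,0,0]], "grip": [0.3,0.3]}}

```text
time_s: 15.55
position: [0.4914, 0.2372, 0.2064]
tcp_rot: [[1.0, -0.002, 0.0], [-0.0, -0.001, 1.0], [-0.002, -1.0, -0.001]]
force: [2.3, -0.1, 0.4]
opening: 0.348
```

Call:
{"name": "arm_command", "arguments": {"translation": [[-0.06,0,0.5],[-0.12,0,1]], "rotation": [[0,0,0],[0,0,0]], "grip": [0.3,0.3]}}

```text
time_s: 15.75
position: [0.4819, 0.3172, 0.2063]
tcp_rot: [[1.0, -0.001, 0.0], [-0.0, -0.001, 1.0], [-0.001, -1.0, -0.001]]
force: [0.6, -0.8, -0.6]
opening: 0.351
```

Call:
{"name": "arm_command", "arguments": {"translation": [[-0.06,0,0.5],[-0.12,0,1],[-0.12,0,1],[-0.12,0,1],[-0.12,0,1]], "rotation": [[0,0,0],[0,0,0],[0,0,0],[0,0,0],[0,0,0]], "grip": [0.3,0.3,0.3,0.3,0.3]}}

```text
time_s: 16.25
position: [0.4727, 0.3947, 0.2064]
tcp_rot: [[1.0, -0.002, 0.0], [-0.0, -0.002, 1.0], [-0.002, -1.0, -0.002]]
force: [-0.3, -0.6, -0.2]
opening: 0.353
```

```bash
python3 - <<'E'
from fit import *
np.set_printoptions(precision=4,suppress=True)
s=bot.read_state();print(s["time_s"],s["position"],np.array(s["tcp_rot"]).round(3).tolist())
c=eyes.capture("wrist");i=c["image"];cv2.imwrite("pics/small.png",i)
u=np.array(models.spot_point("wrist","bowl_small_c")[0]["point"])*[512,384];print(u,at_z(c,u,.031,s))
for S in(215,230,240):print(rim(i,c,s,[4,S,60],[18,255,255],.057,(int(u[0]),int(u[1])),65))
E
```

```text
16.25 [0.4727 0.3947 0.2064] [[1.0, -0.002, 0.0], [-0.0, -0.002, 1.0], [-0.002, -1.0, -0.002]]
[240.0256 176.9856] [0.4631 0.3644 0.031 ]
(array([0.463 , 0.3664, 0.0436]), np.float64(0.0030603825601909357))
(array([0.4576, 0.3718, 0.0273]), np.float64(0.006357938243187478))
(array([0.4723, 0.3828, 0.0104]), np.float64(0.004858003298592314))
```

View pics/small.png

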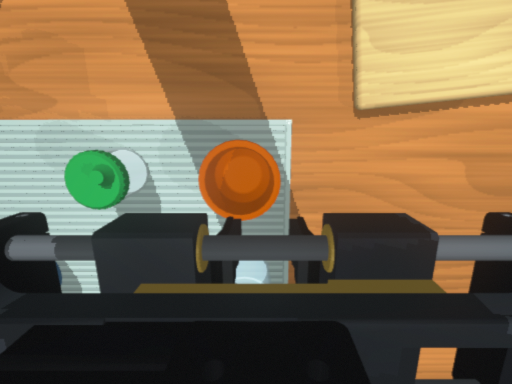

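Small bowl's rim at (240,178) px, giving (0.463,0.365); cup and glass stay clear. Descending to pinch its +y wall.

Call:
{"name": "arm_command", "arguments": {"translation": [[-0.12,0.4,0.17],[-0.12,0.8,0.17],[-0.12,0.8,0.17],[-0.12,0.8,0.17]], "rotation": [[-0.05,0,0],[-0.1,0,0],[-0.1,0,0],[-0.1,0,0]], "grip": [0.3,0.3,0.3,0.3]}}

```text
time_s: 16.75
position: [0.4635, 0.4088, 0.143]
tcp_rot: [[1.0, -0.001, 0.0], [-0.0, -0.105, 0.994], [-0.001, -0.994, -0.105]]
force: [0.1, -0.2, -0.0]
opening: 0.348
```

Call:
{"name": "arm_command", "arguments": {"translation": [[0,0.4,0.042],[0,0.65,0.068],[0,0.8,0.084],[0,0.914,0.096],[0,0.914,0.096]], "rotation": [[0,0,0],[0,0,0],[0,0,0],[0,0,0],[0,0,0]], "grip": [0.3,0.3,0.3,0.3,0.3]}}

```text
time_s: 17.25
position: [0.4637, 0.4093, 0.0698]
tcp_rot: [[1.0, -0.0, 0.0], [-0.001, -0.104, 0.995], [-0.0, -0.995, -0.104]]
force: [-0.1, -0.2, -0.2]
opening: 0.354
```

Call:
{"name": "arm_command", "arguments": {"translation": [[0,0,0],[0,0,0],[0,0,0],[0,0,0],[0,0,0]], "rotation": [[0,0,0],[0,0,0],[0,0,0],[0,0,0],[0,0,0]], "grip": [1,1,1,1,1]}}

```text
time_s: 17.75
position: [0.4639, 0.4098, 0.0703]
tcp_rot: [[1.0, 0.001, -0.001], [0.001, -0.104, 0.995], [0.001, -0.995, -0.104]]
force: [1.5, -0.4, 2.3]
opening: 0.092
```

Call:
{"name": "arm_command", "arguments": {"translation": [[0,0,0],[0,0,0]], "rotation": [[0,0,0],[0,0,0]], "grip": [1,1]}}

```text
time_s: 17.95
position: [0.4639, 0.4099, 0.0703]
tcp_rot: [[1.0, 0.001, -0.0], [0.0, -0.104, 0.995], [0.001, -0.995, -0.104]]
force: [0.4, -0.1, 5.2]
opening: 0.091
```

Call:
{"name": "arm_command", "arguments": {"translation": [[0,-0.1,-0.01],[0,-0.3,-0.03],[0,-0.5,-0.052],[0,-0.75,-0.078],[0,-0.995,-0.104]], "rotation": [[0,0,0],[0,0,0],[0,0,0],[0,0,0],[0,0,0]], "grip": [1,1,1,1,1]}}

```text
time_s: 18.45
position: [0.4634, 0.41, 0.1517]
tcp_rot: [[1.0, 0.001, -0.0], [0.0, -0.104, 0.995], [0.001, -0.995, -0.104]]
force: [0.6, 0.1, -1.6]
opening: 0.085
```

Call:
{"name": "arm_command", "arguments": {"translation": [[0.01,-0.13,-0.19],[0.02,-0.26,-0.38],[0.03,-0.39,-0.57],[0.04,-0.52,-0.76],[0.05,-0.655,-0.948]], "rotation": [[0,0,0],[0,0,0],[0,0,0],[0,0,0],[0,0,0]], "grip": [1,1,1,1,1]}}

```text
time_s: 18.95
position: [0.4672, 0.338, 0.2104]
tcp_rot: [[1.0, -0.001, 0.0], [-0.0, -0.105, 0.994], [-0.001, -0.994, -0.105]]
force: [0.6, 0.2, -1.0]
opening: 0.084
```

Call:
{"name": "arm_command", "arguments": {"translation": [[0.01,0.03,-0.25],[0.025,0.052,-0.5],[0.04,0.08,-0.75],[0.05,0.104,-0.995]], "rotation": [[0,0,0],[0,0,0],[0,0,0],[0,0,0]], "grip": [1,1,1,1]}}

```text
time_s: 19.35
position: [0.4713, 0.258, 0.2102]
tcp_rot: [[1.0, -0.0, 0.0], [-0.0, -0.105, 0.995], [-0.0, -0.995, -0.105]]
force: [0.9, 0.3, -0.4]
opening: 0.088
```

Call:
{"name": "arm_command", "arguments": {"translation": [[0.01,0.03,-0.25],[0.025,0.052,-0.5],[0.04,0.08,-0.75],[0.05,0.104,-0.995]], "rotation": [[0,0,0],[0,0,0],[0,0,0],[0,0,0]], "grip": [1,1,1,1]}}

```text
time_s: 19.75
position: [0.4752, 0.1781, 0.2102]
tcp_rot: [[1.0, -0.0, 0.0], [-0.0, -0.105, 0.995], [-0.0, -0.995, -0.105]]
force: [-0.7, 0.5, -1.1]
opening: 0.093
```

Call:
{"name": "arm_command", "arguments": {"translation": [[0.01,0.03,-0.25],[0.025,0.052,-0.5],[0.04,0.08,-0.75],[0.05,0.104,-0.995]], "rotation": [[0,0,0],[0,0,0],[0,0,0],[0,0,0]], "grip": [1,1,1,1]}}

```text
time_s: 20.15
position: [0.4792, 0.0981, 0.2103]
tcp_rot: [[1.0, -0.0, 0.0], [-0.0, -0.105, 0.995], [-0.0, -0.995, -0.105]]
force: [0.2, 0.1, -1.7]
opening: 0.09
```

Call:
{"name": "arm_command", "arguments": {"translation": [[0.01,0.03,-0.25],[0.025,0.052,-0.5],[0.04,0.08,-0.75],[0.05,0.104,-0.995]], "rotation": [[0,0,0],[0,0,0],[0,0,0],[0,0,0]], "grip": [1,1,1,1]}}

```text
time_s: 20.55
position: [0.483, 0.0181, 0.2103]
tcp_rot: [[1.0, -0.0, 0.0], [-0.0, -0.105, 0.995], [-0.0, -0.995, -0.105]]
force: [-0.2, 0.0, -0.7]
opening: 0.092
```

Call:
{"name": "arm_command", "arguments": {"translation": [[0.01,0.03,-0.25],[0.025,0.052,-0.5],[0.04,0.08,-0.75],[0.05,0.104,-0.995]], "rotation": [[0,0,0],[0,0,0],[0,0,0],[0,0,0]], "grip": [1,1,1,1]}}

```text
time_s: 20.95
position: [0.4869, -0.0618, 0.2104]
tcp_rot: [[1.0, -0.0, 0.0], [-0.0, -0.105, 0.995], [-0.0, -0.995, -0.105]]
force: [-0.0, -0.9, -0.9]
opening: 0.089
```

Call:
{"name": "arm_command", "arguments": {"translation": [[0.01,0.03,-0.25],[0.025,0.052,-0.5],[0.04,0.08,-0.75],[0.05,0.104,-0.995]], "rotation": [[0,0,0],[0,0,0],[0,0,0],[0,0,0]], "grip": [1,1,1,1]}}

```text
time_s: 21.35
position: [0.4908, -0.1418, 0.2104]
tcp_rot: [[1.0, -0.001, 0.0], [-0.0, -0.104, 0.995], [-0.0, -0.995, -0.104]]
force: [0.3, 0.3, -0.3]
opening: 0.093
```

Call:
{"name": "arm_command", "arguments": {"translation": [[0.01,0.03,-0.25],[0.025,0.052,-0.5],[0.04,0.08,-0.75],[0.05,0.104,-0.995],[0.05,0.104,-0.995]], "rotation": [[0,0,0],[0,0,0],[0,0,0],[0,0,0],[0,0,0]], "grip": [1,1,1,1,1]}}

```text
time_s: 21.85
position: [0.4955, -0.2234, 0.2106]
tcp_rot: [[1.0, 0.001, 0.003], [-0.003, -0.106, 0.994], [0.001, -0.994, -0.106]]
force: [0.9, 0.6, -1.0]
opening: 0.089
```

Call:
{"name": "arm_command", "arguments": {"translation": [[0,0.2,-0.08],[0,0.4,-0.16],[0,0.65,-0.24],[0,0.913,-0.319],[0,0.913,-0.319]], "rotation": [[0,0,0],[0,0,0],[0,0,0],[0,0,0],[0,0,0]], "grip": [1,1,1,1,1]}}

```text
time_s: 22.35
position: [0.4935, -0.2526, 0.138]
tcp_rot: [[1.0, -0.005, 0.0], [-0.001, -0.101, 0.995], [-0.005, -0.995, -0.101]]
force: [-0.1, 0.4, -1.1]
opening: 0.084
```

```bash
python3 two.py nest 205,180; python3 - <<'E'
from h import *
for c in("side","scene","wrist"):
    s=bot.read_state();k=eyes.capture(c)
    for n,z in(("bowl_small_c",.031-.0703+s["position"][2]),("bowl_large_c",.033)):
        for q in models.spot_point(c,n)[:2]:
            print(c,n,round(q["conf"],2),at_z(k,np.array(q["point"])*[512,384],z,s).round(4))
E
```

```text
22.35 [ 0.49354572 -0.25261727  0.13799875] [ -36.   33.   99.   -7.   45. -121.] 0.08448271861899226 [-0.1  0.4 -1.1]
side bowl_small_c 0.96 [ 0.4927 -0.2976  0.1009]
side bowl_large_c 0.9 [ 0.4991 -0.3009  0.033 ]
side bowl_large_c 0.17 [0.6044 0.1516 0.033 ]
scene bowl_small_c 0.64 [ 0.5016 -0.3018  0.102 ]
scene bowl_small_c 0.4 [0.6475 0.2148 0.102 ]
scene bowl_large_c 0.76 [ 0.4956 -0.2968  0.033 ]
wrist bowl_small_c 0.82 [ 0.4943 -0.2973  0.1017]
```

View pics/nest.png

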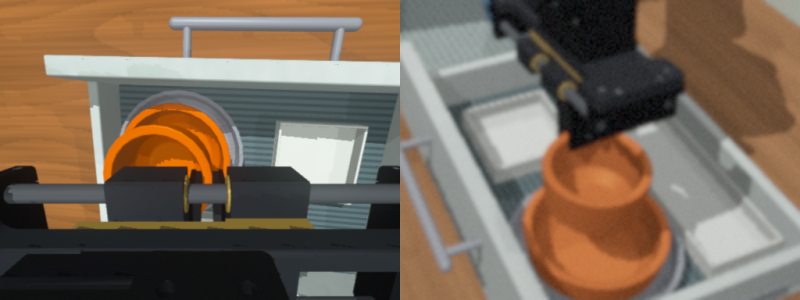

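Small bowl hangs level over the wide one; the networks put the centres within ~2 mm. Lowering.

Call:
{"name": "arm_command", "arguments": {"translation": [[0,0.12,0.013],[0,0.25,0.026],[0,0.37,0.039],[0,0.47,0.05],[0,0.56,0.059]], "rotation": [[0,0,0],[0,0,0],[0,0,0],[0,0,0],[0,0,0]], "grip": [1,1,1,1,1]}}

```text
time_s: 23.4
position: [0.4952, -0.2532, 0.0937]
tcp_rot: [[1.0, -0.001, -0.0], [0.0, -0.104, 0.995], [-0.001, -0.995, -0.104]]
force: [-0.2, 0.8, -0.0]
opening: 0.087
```

Call:
{"name": "arm_command", "arguments": {"translation": [[0,0.03,0.003],[0,0.06,0.006],[0,0.09,0.009],[0,0.1,0.01],[0,0.1,0.01]], "rotation": [[0,0,0],[0,0,0],[0,0,0],[0,0,0],[0,0,0]], "grip": [1,1,1,1,1]}}

```text
time_s: 23.9
position: [0.4956, -0.2535, 0.0871]
tcp_rot: [[1.0, 0.0, -0.0], [0.0, -0.105, 0.995], [0.0, -0.995, -0.105]]
force: [-0.1, -0.2, -0.7]
opening: 0.09
```

Call:
{"name": "arm_command", "arguments": {"translation": [[0,0.012,0.001],[0,0.025,0.003],[0,0.037,0.004],[0,0.037,0.004]], "rotation": [[0,0,0],[0,0,0],[0,0,0],[0,0,0]], "grip": [1,1,1,1]}}

```text
time_s: 24.3
position: [0.4955, -0.2534, 0.0839]
tcp_rot: [[1.0, -0.0, -0.0], [0.0, -0.104, 0.995], [-0.0, -0.995, -0.104]]
force: [-0.0, -0.2, -1.0]
opening: 0.09
```

Call:
{"name": "arm_command", "arguments": {"translation": [[0,0.012,0.001],[0,0.02,0.002],[0,0.02,0.002],[0,0.02,0.002]], "rotation": [[0,0,0],[0,0,0],[0,0,0],[0,0,0]], "grip": [1,1,1,1]}}

```text
time_s: 24.7
position: [0.4957, -0.2535, 0.0826]
tcp_rot: [[1.0, 0.0, -0.0], [0.0, -0.105, 0.994], [0.0, -0.994, -0.105]]
force: [0.1, 0.3, 0.7]
opening: 0.088
```

Call:
{"name": "arm_command", "arguments": {"translation": [[0,0.007,0.001],[0,0.015,0.002],[0,0.015,0.002],[0,0.015,0.002]], "rotation": [[0,0,0],[0,0,0],[0,0,0],[0,0,0]], "grip": [1,1,1,1]}}

```text
time_s: 25.1
position: [0.4959, -0.2533, 0.0824]
tcp_rot: [[1.0, 0.001, -0.0], [0.0, -0.105, 0.994], [0.001, -0.994, -0.105]]
force: [-1.6, 2.9, 9.2]
opening: 0.093
```

Seated (9 N contact, z as expected). Releasing, retreating and going on to the cup.

Call:
{"name": "arm_command", "arguments": {"translation": [[0,-0.01,0],[0,-0.01,0],[0,-0.01,0],[0,-0.01,0],[0,-0.01,0]], "rotation": [[0,0,0],[0,0,0],[0,0,0],[0,0,0],[0,0,0]], "grip": [0.9,0.75,0.6,0.6,0.6]}}

```text
time_s: 25.6
position: [0.4954, -0.2534, 0.0817]
tcp_rot: [[1.0, -0.0, -0.0], [0.0, -0.104, 0.995], [-0.0, -0.995, -0.104]]
force: [-0.1, 0.2, -0.0]
opening: 0.194
```

Call:
{"name": "arm_command", "arguments": {"translation": [[0,-0.1,0],[0,-0.3,0],[0,-0.6,0],[0,-1,0]], "rotation": [[0,0,0],[0,0,0],[0,0,0],[0,0,0]], "grip": [0.6,0.6,0.6,0.6]}}

```text
time_s: 26.0
position: [0.4947, -0.2444, 0.1616]
tcp_rot: [[1.0, -0.002, -0.0], [0.0, -0.103, 0.995], [-0.002, -0.995, -0.103]]
force: [1.0, 0.2, 1.0]
opening: 0.201
```

Call:
{"name": "arm_command", "arguments": {"translation": [[0.3,-0.4,0.45],[0.5,-0.7,0.9],[0.5,-0.7,0.9],[0.5,-0.7,0.9],[0.5,-0.7,0.9]], "rotation": [[0.05,0,0],[0.1,0,0],[0.1,0,0],[0.1,0,0],[0.1,0,0]], "grip": [0.3,0,-0.5,-1,-1]}}

```text
time_s: 26.5
position: [0.5345, -0.1677, 0.2091]
tcp_rot: [[1.0, -0.002, -0.0], [0.0, 0.0, 1.0], [-0.002, -1.0, 0.0]]
force: [0.2, 1.0, -0.8]
opening: 0.567
```

```bash
python3 two.py nested 205,200;python3 look.py n2 bowl_small_c,bowl_large_c,cup_tray,spoon_tray
```

```text
26.5 [ 0.53452878 -0.16771362  0.20908201] [ -29.   28.   94.   -0.   59. -119.] 0.567192505979178 [ 0.2  1.  -0.8]
26.6 [ 0.5344 -0.168   0.2087] [[1.0, -0.002, 0.001], [-0.001, 0.001, 1.0], [-0.002, -1.0, 0.001]] [ -29.   28.   94.   -0.   59. -119.] 0.6550118667356182 [ 0.   0.3 -0.1]
bowl_small_c 0.74 [150. 151.] [ 0.4941 -0.3032]
cup_tray 0.67 [289. 157.] [ 0.5031 -0.1377]
spoon_tray 0.84 [195. 244.] [ 0.6218 -0.2638]
```

View pics/nested.png

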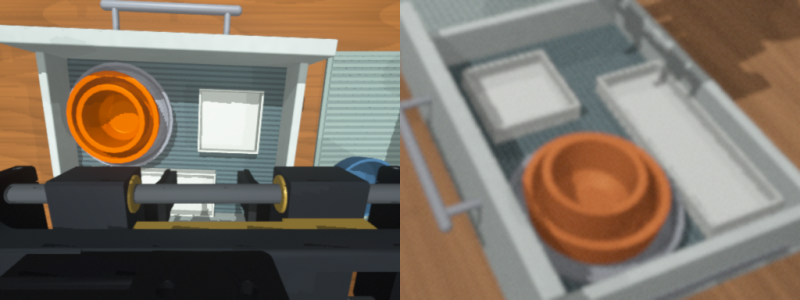

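Small bowl is nested concentrically ((118,117) of the left panel), plate undisturbed. On to the cup.

Call:
{"name": "arm_command", "arguments": {"translation": [[-0.1,0,0.5],[-0.19,0,0.96]], "rotation": [[0,0,0],[0,0,0]], "grip": [-1,-1]}}

```text
time_s: 27.05
position: [0.5201, -0.0908, 0.2094]
tcp_rot: [[1.0, -0.0, 0.003], [-0.003, 0.0, 1.0], [-0.0, -1.0, 0.0]]
force: [1.1, 0.4, -0.1]
opening: 0.984
```

Call:
{"name": "arm_command", "arguments": {"translation": [[-0.1,0,0.5],[-0.19,0,0.96]], "rotation": [[0,0,0],[0,0,0]], "grip": [-1,-1]}}

```text
time_s: 27.25
position: [0.5044, -0.0127, 0.2096]
tcp_rot: [[1.0, -0.0, 0.001], [-0.001, 0.0, 1.0], [-0.0, -1.0, 0.0]]
force: [0.9, 0.7, 0.3]
opening: 0.997
```

Call:
{"name": "arm_command", "arguments": {"translation": [[-0.1,0,0.5],[-0.19,0,0.96]], "rotation": [[0,0,0],[0,0,0]], "grip": [-1,-1]}}

```text
time_s: 27.45
position: [0.4893, 0.0642, 0.2097]
tcp_rot: [[1.0, -0.0, 0.0], [-0.0, 0.0, 1.0], [-0.0, -1.0, 0.0]]
force: [-0.1, 0.6, -0.5]
opening: 1.003
```

Call:
{"name": "arm_command", "arguments": {"translation": [[-0.1,0,0.5],[-0.19,0,0.96]], "rotation": [[0,0,0],[0,0,0]], "grip": [-1,-1]}}

```text
time_s: 27.65
position: [0.4741, 0.1411, 0.2097]
tcp_rot: [[1.0, -0.0, -0.0], [0.0, 0.0, 1.0], [-0.0, -1.0, 0.0]]
force: [0.7, -0.6, 0.3]
opening: 1.004
```

Call:
{"name": "arm_command", "arguments": {"translation": [[-0.1,0,0.5],[-0.19,0,0.96],[-0.19,0,0.96],[-0.19,0,0.96],[-0.19,0,0.96]], "rotation": [[0,0,0],[0,0,0],[0,0,0],[0,0,0],[0,0,0]], "grip": [-1,-1,-1,-1,-1]}}

```text
time_s: 28.15
position: [0.4597, 0.2157, 0.2096]
tcp_rot: [[1.0, -0.0, 0.0], [-0.0, -0.0, 1.0], [-0.0, -1.0, -0.0]]
force: [-0.7, 0.7, -0.2]
opening: 1.005
```

```bash
python3 - <<'E'
from fit import *
np.set_printoptions(precision=4,suppress=True)
s=bot.read_state();print(s["time_s"],s["position"],s["opening"])
c=eyes.capture("wrist");i=c["image"];cv2.imwrite("pics/cup.png",i)
u=np.array(models.spot_point("wrist","sippy_cup_c")[0]["point"])*[512,384];print(u,at_z(c,u,.046,s))
print(rim(i,c,s,*GR,.075,(int(u[0]),int(u[1])),80))
# cup tray from n2
n=cv2.imread("pics/n2.png"); S=dict(position=[.5344,-.168,.2087],tcp_rot=[[1,-.002,.001],[-.001,.001,1],[-.002,-1,.001]])
for u in [(254.7,115),(338,116.5),(336.6,197),(252,194.6)]: print(at_z(c,u,.029,S)[:2])
E
```

```text
28.15 [0.4597 0.2157 0.2096] 1.004611634486019
[261.888  189.3888] [0.4627 0.2117 0.046 ]
(array([0.4582, 0.2156, 0.031 ]), np.float64(0.0005437331943856025))
[ 0.4534 -0.1798]
[ 0.4552 -0.0842]
[ 0.5506 -0.0798]
[ 0.5474 -0.1841]
```

Call:
{"name": "arm_command", "arguments": {"translation": [[0,0.35,0],[0,0.7,0],[0,1,0]], "rotation": [[0,0,0],[0,0,0],[0,0,0]], "grip": [-1,-1,-1]}}

```text
time_s: 28.55
position: [0.4599, 0.2152, 0.1289]
tcp_rot: [[1.0, 0.0, 0.002], [-0.002, -0.0, 1.0], [0.0, -1.0, -0.0]]
force: [0.2, -0.2, 0.8]
opening: 0.997
```

Call:
{"name": "arm_command", "arguments": {"translation": [[0,0.25,0],[0,0.5,0],[0,0.75,0],[0,0.93,0],[0,0.93,0]], "rotation": [[0,0,0],[0,0,0],[0,0,0],[0,0,0],[0,0,0]], "grip": [-1,-1,-1,-1,-1]}}

```text
time_s: 29.05
position: [0.4588, 0.215, 0.0537]
tcp_rot: [[1.0, -0.004, 0.002], [-0.002, -0.001, 1.0], [-0.004, -1.0, -0.001]]
force: [0.3, 0.1, -0.5]
opening: 0.996
```

Call:
{"name": "arm_command", "arguments": {"translation": [[0,0,0],[0,0,0],[0,0,0],[0,0,0],[0,0,0]], "rotation": [[0,0,0],[0,0,0],[0,0,0],[0,0,0],[0,0,0]], "grip": [1,1,1,1,1]}}

```text
time_s: 29.55
position: [0.4598, 0.2165, 0.056]
tcp_rot: [[1.0, 0.001, -0.0], [0.0, 0.0, 1.0], [0.001, -1.0, 0.0]]
force: [-0.1, -0.8, 3.5]
opening: 0.707
```

Call:
{"name": "arm_command", "arguments": {"translation": [[0,0,0],[0,0,0],[0,0,0]], "rotation": [[0,0,0],[0,0,0],[0,0,0]], "grip": [1,1,1]}}

```text
time_s: 29.85
position: [0.4598, 0.2165, 0.056]
tcp_rot: [[1.0, 0.001, -0.0], [0.0, 0.0, 1.0], [0.001, -1.0, 0.0]]
force: [-0.3, -1.3, 6.6]
opening: 0.706
```

Grip at 61.4 mm matches the cup's 62. Lifting and carrying to the square tray.

Call:
{"name": "arm_command", "arguments": {"translation": [[0,-0.1,0],[0,-0.3,0],[0,-0.5,0],[0,-0.75,0],[0,-1,0]], "rotation": [[0,0,0],[0,0,0],[0,0,0],[0,0,0],[0,0,0]], "grip": [1,1,1,1,1]}}

```text
time_s: 30.35
position: [0.4588, 0.2164, 0.136]
tcp_rot: [[1.0, -0.001, -0.0], [0.0, -0.0, 1.0], [-0.001, -1.0, -0.0]]
force: [0.5, 0.3, 0.3]
opening: 0.704
```

Call:
{"name": "arm_command", "arguments": {"translation": [[0.02,-0.2,-0.22],[0.05,-0.4,-0.44],[0.08,-0.6,-0.66],[0.1,-0.8,-0.88]], "rotation": [[0,0,0],[0,0,0],[0,0,0],[0,0,0]], "grip": [1,1,1,1]}}

```text
time_s: 30.75
position: [0.467, 0.1455, 0.2001]
tcp_rot: [[1.0, -0.0, -0.001], [0.001, 0.0, 1.0], [-0.0, -1.0, 0.0]]
force: [0.7, 0.0, -1.0]
opening: 0.702
```

Call:
{"name": "arm_command", "arguments": {"translation": [[0.02,0,-0.22],[0.05,0,-0.44],[0.08,0,-0.66],[0.108,0,-0.875]], "rotation": [[0,0,0],[0,0,0],[0,0,0],[0,0,0]], "grip": [1,1,1,1]}}

```text
time_s: 31.15
position: [0.4756, 0.0755, 0.1995]
tcp_rot: [[1.0, -0.001, -0.0], [0.0, 0.0, 1.0], [-0.001, -1.0, 0.0]]
force: [0.1, -0.1, -1.0]
opening: 0.704
```

Call:
{"name": "arm_command", "arguments": {"translation": [[0.02,0,-0.22],[0.05,0,-0.44],[0.08,0,-0.66],[0.108,0,-0.875]], "rotation": [[0,0,0],[0,0,0],[0,0,0],[0,0,0]], "grip": [1,1,1,1]}}

```text
time_s: 31.55
position: [0.4843, 0.0055, 0.1994]
tcp_rot: [[1.0, -0.001, -0.0], [0.0, 0.0, 1.0], [-0.001, -1.0, 0.0]]
force: [0.1, 0.4, -1.0]
opening: 0.708
```

Call:
{"name": "arm_command", "arguments": {"translation": [[0.02,0,-0.22],[0.05,0,-0.44],[0.08,0,-0.66],[0.108,0,-0.875]], "rotation": [[0,0,0],[0,0,0],[0,0,0],[0,0,0]], "grip": [1,1,1,1]}}

```text
time_s: 31.95
position: [0.493, -0.0644, 0.1994]
tcp_rot: [[1.0, -0.001, -0.0], [0.0, 0.0, 1.0], [-0.001, -1.0, 0.0]]
force: [-0.2, 0.5, -1.0]
opening: 0.704
```

Call:
{"name": "arm_command", "arguments": {"translation": [[0.02,0,-0.22],[0.05,0,-0.44],[0.08,0,-0.66],[0.108,0,-0.875],[0.108,0,-0.875]], "rotation": [[0,0,0],[0,0,0],[0,0,0],[0,0,0],[0,0,0]], "grip": [1,1,1,1,1]}}

```text
time_s: 32.45
position: [0.5027, -0.136, 0.1995]
tcp_rot: [[1.0, 0.001, 0.002], [-0.002, -0.001, 1.0], [0.001, -1.0, -0.001]]
force: [0.3, -0.5, -0.7]
opening: 0.712
```

Call:
{"name": "arm_command", "arguments": {"translation": [[0,0.2,0],[0,0.4,0],[0,0.6,0],[0,0.8,0],[0,1,0]], "rotation": [[0,0,0],[0,0,0],[0,0,0],[0,0,0],[0,0,0]], "grip": [1,1,1,1,1]}}

```text
time_s: 32.95
position: [0.5017, -0.133, 0.1188]
tcp_rot: [[1.0, -0.001, -0.001], [0.001, 0.001, 1.0], [-0.001, -1.0, 0.001]]
force: [-1.1, 0.2, -0.8]
opening: 0.701
```

```bash
python3 two.py cupover 195,170; python3 - <<'E'
from h import *
for c in("side","scene"):
    s=bot.read_state();k=eyes.capture(c)
    for n,z in(("sippy_cup_c",.046-.056+s["position"][2]),("cup_tray",.009)):
        for q in models.spot_point(c,n)[:2]:
            print(c,n,round(q["conf"],2),at_z(k,np.array(q["point"])*[512,384],z,s).round(4))
E
```

```text
32.95 [ 0.5017099  -0.13297849  0.11878087] [ -27.   33.  104.    0.   43. -117.] 0.7013034632927085 [-1.1  0.2 -0.8]
side sippy_cup_c 0.94 [ 0.5006 -0.1388  0.1076]
side sippy_cup_c 0.55 [0.555  0.2595 0.1076]
side cup_tray 0.66 [ 0.5035 -0.1282  0.009 ]
side cup_tray 0.33 [ 0.5603 -0.0169  0.009 ]
scene sippy_cup_c 0.64 [ 0.5114 -0.1305  0.1098]
```

View pics/cupover.png

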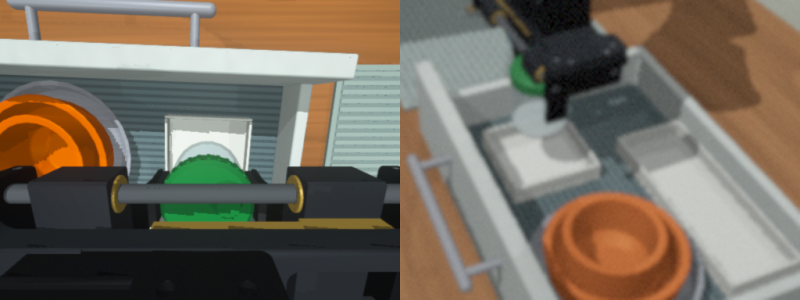

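Cup is centred across the tray (tray cols 166–250, cup at 208, left panel). Lowering to contact.

Call:
{"name": "arm_command", "arguments": {"translation": [[0,0.15,0],[0,0.3,0],[0,0.45,0],[0,0.55,0],[0,0.63,0]], "rotation": [[0,0,0],[0,0,0],[0,0,0],[0,0,0],[0,0,0]], "grip": [1,1,1,1,1]}}

```text
time_s: 33.85
position: [0.5016, -0.1337, 0.0675]
tcp_rot: [[1.0, -0.002, -0.0], [0.0, 0.001, 1.0], [-0.002, -1.0, 0.001]]
force: [-0.4, 0.5, -1.2]
opening: 0.705
```

Call:
{"name": "arm_command", "arguments": {"translation": [[0,0.015,0],[0,0.03,0],[0,0.045,0],[0,0.045,0]], "rotation": [[0,0,0],[0,0,0],[0,0,0],[0,0,0]], "grip": [1,1,1,1]}}

```text
time_s: 34.25
position: [0.5022, -0.134, 0.0655]
tcp_rot: [[1.0, 0.0, -0.0], [0.0, -0.0, 1.0], [0.0, -1.0, -0.0]]
force: [0.2, 0.7, -1.6]
opening: 0.707
```

Call:
{"name": "arm_command", "arguments": {"translation": [[0,0.01,0],[0,0.02,0],[0,0.02,0],[0,0.02,0]], "rotation": [[0,0,0],[0,0,0],[0,0,0],[0,0,0]], "grip": [1,1,1,1]}}

```text
time_s: 34.65
position: [0.5021, -0.134, 0.0638]
tcp_rot: [[1.0, 0.0, -0.0], [0.0, -0.0, 1.0], [0.0, -1.0, -0.0]]
force: [-0.2, 0.6, -0.1]
opening: 0.705
```

Call:
{"name": "arm_command", "arguments": {"translation": [[0,0.01,0],[0,0.018,0],[0,0.018,0],[0,0.018,0]], "rotation": [[0,0,0],[0,0,0],[0,0,0],[0,0,0]], "grip": [1,1,1,1]}}

```text
time_s: 35.05
position: [0.5021, -0.134, 0.063]
tcp_rot: [[1.0, 0.0, -0.0], [0.0, -0.0, 1.0], [0.0, -1.0, -0.0]]
force: [-0.9, 0.8, 5.1]
opening: 0.706
```

Call:
{"name": "arm_command", "arguments": {"translation": [[0,-0.01,0],[0,-0.01,0],[0,-0.01,0],[0,-0.01,0],[0,-0.01,0]], "rotation": [[0,0,0],[0,0,0],[0,0,0],[0,0,0],[0,0,0]], "grip": [-0.5,-0.7,-0.9,-0.9,-0.9]}}

```text
time_s: 35.55
position: [0.502, -0.1339, 0.0629]
tcp_rot: [[1.0, -0.0, -0.0], [0.0, 0.0, 1.0], [-0.0, -1.0, 0.0]]
force: [0.3, 0.1, 0.4]
opening: 0.938
```

Call:
{"name": "arm_command", "arguments": {"translation": [[0,-0.1,0],[0,-0.3,0],[0,-0.6,0],[0,-1,0]], "rotation": [[0,0,0],[0,0,0],[0,0,0],[0,0,0]], "grip": [-0.9,-0.9,-0.9,-0.9]}}

```text
time_s: 35.95
position: [0.5012, -0.1335, 0.1433]
tcp_rot: [[1.0, -0.003, -0.0], [0.0, 0.001, 1.0], [-0.003, -1.0, 0.001]]
force: [0.7, 0.2, 0.4]
opening: 0.95
```

Call:
{"name": "arm_command", "arguments": {"translation": [[0.1,-0.5,0.1],[0.3,-0.8,0.5],[0.47,-0.8,0.84]], "rotation": [[0,0,0],[0,0,0],[0,0,0]], "grip": [-0.9,-0.9,-0.9]}}

```text
time_s: 36.25
position: [0.5426, -0.0669, 0.2118]
tcp_rot: [[1.0, 0.009, 0.001], [-0.001, -0.003, 1.0], [0.009, -1.0, -0.003]]
force: [0.2, -0.8, -0.3]
opening: 0.949
```

Call:
{"name": "arm_command", "arguments": {"translation": [[0.23,0,0.42],[0.47,0,0.84]], "rotation": [[0,0,0],[0,0,0]], "grip": [-0.5,-0.3]}}

```text
time_s: 36.45
position: [0.5776, 0.0016, 0.2082]
tcp_rot: [[1.0, 0.001, 0.0], [-0.0, -0.0, 1.0], [0.001, -1.0, -0.0]]
force: [0.4, -0.3, 0.7]
opening: 0.844
```

Call:
{"name": "arm_command", "arguments": {"translation": [[0.23,0,0.42],[0.47,0,0.84]], "rotation": [[0,0,0],[0,0,0]], "grip": [0,0.3]}}

```text
time_s: 36.65
position: [0.6151, 0.0692, 0.2077]
tcp_rot: [[1.0, 0.0, -0.0], [0.0, -0.0, 1.0], [0.0, -1.0, -0.0]]
force: [0.6, -0.7, -0.2]
opening: 0.672
```

Call:
{"name": "arm_command", "arguments": {"translation": [[0.23,0,0.42],[0.47,0,0.84]], "rotation": [[0,0,0],[0,0,0]], "grip": [0.3,0.3]}}

```text
time_s: 36.85
position: [0.6526, 0.1364, 0.2076]
tcp_rot: [[1.0, -0.0, -0.001], [0.001, -0.0, 1.0], [-0.0, -1.0, -0.0]]
force: [0.5, 0.2, 0.6]
opening: 0.492
```

Call:
{"name": "arm_command", "arguments": {"translation": [[0.23,0,0.42],[0.47,0,0.84],[0.47,0,0.84],[0.47,0,0.84],[0.47,0,0.84]], "rotation": [[0,0,0],[0,0,0],[0,0,0],[0,0,0],[0,0,0]], "grip": [0.3,0.3,0.3,0.3,0.3]}}

```text
time_s: 37.35
position: [0.6891, 0.2012, 0.207]
tcp_rot: [[1.0, -0.001, 0.0], [-0.0, -0.001, 1.0], [-0.001, -1.0, -0.001]]
force: [-0.1, 0.4, -0.7]
opening: 0.353
```

```bash
python3 look.py spoon wooden_spoon_c,steel_spoon_c,blue_bowl_c; python3 - <<'E'
from h import *
k=eyes.capture("side")["image"];i=cv2.imread("pics/spoon.png")
cv2.imwrite("pics/spoon2.png",cv2.resize(cv2.hconcat([i,cv2.resize(k[180:330,195:395],(512,384))]),(800,300),interpolation=cv2.INTER_AREA))
E
```

```text
37.35 [0.6891 0.2012 0.207 ] [[1.0, -0.001, 0.0], [-0.0, -0.001, 1.0], [-0.001, -1.0, -0.001]] [  7.  40.  69.  -0.  71. -83.] 0.3534264458863353 [-0.1  0.4 -0.7]
wooden_spoon_c 0.74 [252. 116.] [0.609  0.1851]
steel_spoon_c 0.58 [307. 116.] [0.6091 0.2523]
blue_bowl_c 0.94 [153. 104.] [0.5961 0.0749]
blue_bowl_c 0.54 [425. 102.] [0.5945 0.3809]
```

View pics/spoon2.png

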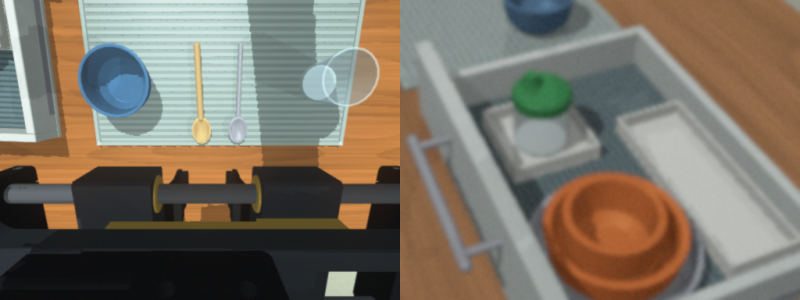

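Left: wooden spoon from handle end (197,43) to head (202,143), steel one at col 238; glass and blue bowl clear. Right: the cup stands upright in its tray.

```bash
python3 - <<'E'
from h import *
np.set_printoptions(precision=4,suppress=True)
i=cv2.imread("pics/spoon.png");s=bot.read_state();c=eyes.capture("wrist")
h=cv2.cvtColor(i,cv2.COLOR_BGR2HSV)[40:195,235:275]; print(h[40,17],h[130,22],h[80,30])
m=cv2.inRange(h,np.array([10,70,90]),np.array([28,255,255])); cs,_=cv2.findContours(m,cv2.RETR_EXTERNAL,cv2.CHAIN_APPROX_NONE)
k=max(cs,key=cv2.contourArea)[:,0]+[235,40.]; P=np.array([at_z(c,p,.010,s)[:2] for p in k])
r=cv2.minAreaRect(P.astype(np.float32)); print(r,P.min(0),P.max(0))
for x in(.55,.57,.59,.61,.63): q=P[abs(P[:,0]-x)<.004]; print(x,q[:,1].min(),q[:,1].max())
# long tray corners in the side view
k=eyes.capture("side");kim=k["image"]
for n in("spoon_tray","cup_tray"):
  for c2 in("side","scene"):
    kk=eyes.capture(c2); print(n,c2,[(round(q["conf"],2),at_z(kk,np.array(q["point"])*[512,384],.009)[:2]) for q in models.spot_point(c2,n)[:1]])
for u in [(620,113),(677,98),(800,243),(726,277)]:
    px=np.array([(u[0]-400)/400*200+195,u[1]/300*150+180]); print(px,at_z(k,px,.029)[:2])
E
```

```text
[ 21  98 231] [ 23  96 241] [ 81  32 208]
((0.6167939901351929, 0.19231443107128143), (0.029221540316939354, 0.15093766152858734), 88.94763946533203) [0.5412 0.1766] [0.6922 0.2058]
0.55 0.18122868491226538 0.1893672603184934
0.57 0.18213277195567754 0.19033045521846453
0.59 0.18410594394759996 0.19133443220909813
0.61 0.18504820609778067 0.19237848817361863
0.63 0.18486504132756065 0.19345382985245455
spoon_tray side [(0.81, array([ 0.6226, -0.2628]))]
spoon_tray scene [(0.78, array([ 0.609 , -0.2705]))]
cup_tray side [(0.74, array([ 0.5077, -0.121 ]))]
cup_tray scene [(0.73, array([ 0.4987, -0.1376]))]
[305.  236.5] [ 0.594 -0.15 ]
[333.5 229. ] [ 0.6655 -0.1544]
[395.  301.5] [ 0.6508 -0.3691]
[358.  318.5] [ 0.5673 -0.3709]
```

Call:
{"name": "arm_command", "arguments": {"translation": [[-0.45,0.45,-0.07],[-0.9,0.9,-0.15],[-0.9,0.9,-0.15],[-0.9,0.9,-0.15]], "rotation": [[0,-0.047,0],[0,-0.047,0],[0,-0.047,0],[0,-0.047,0]], "grip": [0.3,0.3,0.3,0.3]}}

```text
time_s: 38.5
position: [0.616, 0.19, 0.1337]
tcp_rot: [[0.999, -0.004, -0.05], [0.05, -0.001, 0.999], [-0.004, -1.0, -0.0]]
force: [0.5, 0.1, 1.1]
opening: 0.35
```

Call:
{"name": "arm_command", "arguments": {"translation": [[0,0.3,0],[0,0.6,0],[0,0.9,0],[0,0.9,0]], "rotation": [[0,0,0],[0,0,0],[0,0,0],[0,0,0]], "grip": [0.3,0.3,0.3,0.3]}}

```text
time_s: 38.9
position: [0.6189, 0.1901, 0.0615]
tcp_rot: [[0.999, -0.001, -0.049], [0.049, -0.0, 0.999], [-0.001, -1.0, -0.0]]
force: [0.2, 0.0, 0.6]
opening: 0.351
```

Call:
{"name": "arm_command", "arguments": {"translation": [[0,0.1,0],[0,0.2,0],[0,0.3,0],[0,0.38,0],[0,0.38,0]], "rotation": [[0,0,0],[0,0,0],[0,0,0],[0,0,0],[0,0,0]], "grip": [0.3,0.3,0.3,0.3,0.3]}}

```text
time_s: 39.4
position: [0.6174, 0.19, 0.0318]
tcp_rot: [[0.999, -0.002, -0.05], [0.05, -0.0, 0.999], [-0.002, -1.0, -0.0]]
force: [-0.7, 0.3, -0.2]
opening: 0.349
```

Call:
{"name": "arm_command", "arguments": {"translation": [[0,0,0],[0,0,0]], "rotation": [[0,0,0],[0,0,0]], "grip": [0.3,0.3]}}

```text
time_s: 39.6
position: [0.6182, 0.1901, 0.033]
tcp_rot: [[0.999, 0.001, -0.049], [0.049, 0.0, 0.999], [0.001, -1.0, 0.0]]
force: [0.7, -0.8, 0.0]
opening: 0.349
```

Call:
{"name": "arm_command", "arguments": {"translation": [[0,0.025,0],[0,0.05,0],[0,0.05,0]], "rotation": [[0,0,0],[0,0,0],[0,0,0]], "grip": [0.3,0.3,0.3]}}

```text
time_s: 39.9
position: [0.6178, 0.1901, 0.0285]
tcp_rot: [[0.999, -0.0, -0.049], [0.049, -0.0, 0.999], [-0.0, -1.0, -0.0]]
force: [-0.2, 0.5, 0.6]
opening: 0.351
```

Call:
{"name": "arm_command", "arguments": {"translation": [[0,0,0],[0,0,0],[0,0,0],[0,0,0],[0,0,0]], "rotation": [[0,0,0],[0,0,0],[0,0,0],[0,0,0],[0,0,0]], "grip": [1,1,1,1,1]}}

```text
time_s: 40.4
position: [0.618, 0.1901, 0.0287]
tcp_rot: [[0.999, 0.0, -0.049], [0.049, -0.0, 0.999], [0.0, -1.0, -0.0]]
force: [0.8, -0.2, -0.1]
opening: 0.108
```

Call:
{"name": "arm_command", "arguments": {"translation": [[0,0,0],[0,0,0]], "rotation": [[0,0,0],[0,0,0]], "grip": [1,1]}}

```text
time_s: 40.6
position: [0.618, 0.1901, 0.0287]
tcp_rot: [[0.999, 0.0, -0.05], [0.05, 0.0, 0.999], [0.0, -1.0, 0.0]]
force: [0.0, -1.2, -0.8]
opening: 0.107
```

Spoon held (9.3 mm). Lifting, carrying and turning it a quarter turn.

Call:
{"name": "arm_command", "arguments": {"translation": [[0,-0.1,0],[0,-0.3,0],[0,-0.5,0],[0,-0.75,0],[0,-1,0]], "rotation": [[0,0,0],[0,0,0],[0,0,0],[0,0,0],[0,0,0]], "grip": [1,1,1,1,1]}}

```text
time_s: 41.1
position: [0.6184, 0.1902, 0.1111]
tcp_rot: [[0.999, 0.002, -0.05], [0.05, 0.0, 0.999], [0.002, -1.0, 0.0]]
force: [0.6, -0.3, -0.6]
opening: 0.106
```

Call:
{"name": "arm_command", "arguments": {"translation": [[-0.01,-0.25,-0.22],[-0.02,-0.5,-0.45],[-0.03,-0.75,-0.67],[-0.04,-1,-0.9]], "rotation": [[0,0,0],[0,0,0],[0,0,0],[0,0,0]], "grip": [1,1,1,1]}}

```text
time_s: 41.5
position: [0.6185, 0.1175, 0.1915]
tcp_rot: [[0.999, 0.002, -0.05], [0.05, 0.0, 0.999], [0.002, -1.0, -0.0]]
force: [0.2, -1.1, 0.4]
opening: 0.108
```

Call:
{"name": "arm_command", "arguments": {"translation": [[-0.01,0,-0.25],[-0.02,0,-0.5],[-0.03,0,-0.75],[-0.04,0,-1]], "rotation": [[0,0,0],[0,0,0],[0,0,0],[0,0,0]], "grip": [1,1,1,1]}}

```text
time_s: 41.9
position: [0.6193, 0.0372, 0.1908]
tcp_rot: [[0.999, 0.003, -0.05], [0.05, -0.0, 0.999], [0.002, -1.0, -0.0]]
force: [-0.5, -0.8, -1.6]
opening: 0.109
```

Call:
{"name": "arm_command", "arguments": {"translation": [[-0.01,0,-0.25],[-0.02,0,-0.5],[-0.03,0,-0.75],[-0.04,0,-1]], "rotation": [[0,0,0],[0,0,0],[0,0,0],[0,0,0]], "grip": [1,1,1,1]}}

```text
time_s: 42.3
position: [0.6201, -0.0429, 0.1906]
tcp_rot: [[0.999, 0.002, -0.05], [0.05, -0.001, 0.999], [0.002, -1.0, -0.001]]
force: [-0.0, 0.3, -0.9]
opening: 0.113
```

Call:
{"name": "arm_command", "arguments": {"translation": [[-0.01,0,-0.25],[-0.02,0,-0.5],[-0.03,0,-0.75],[-0.04,0,-1]], "rotation": [[0,0,0],[0,0,0],[0,0,0],[0,0,0]], "grip": [1,1,1,1]}}

```text
time_s: 42.7
position: [0.6208, -0.123, 0.1907]
tcp_rot: [[0.999, 0.002, -0.05], [0.05, -0.001, 0.999], [0.002, -1.0, -0.001]]
force: [-0.1, 0.0, -1.4]
opening: 0.11
```

Call:
{"name": "arm_command", "arguments": {"translation": [[-0.01,0,-0.17],[-0.02,0,-0.35],[-0.03,0,-0.52],[-0.04,0,-0.7],[-0.04,0,-0.875]], "rotation": [[0,0.14,0],[0,0.28,0],[0,0.42,0],[0,0.56,0],[0,0.7,0]], "grip": [1,1,1,1,1]}}

```text
time_s: 43.2
position: [0.621, -0.1929, 0.1906]
tcp_rot: [[0.771, 0.002, 0.636], [-0.636, -0.001, 0.771], [0.002, -1.0, 0.0]]
force: [0.5, 0.0, -0.8]
opening: 0.109
```

Call:
{"name": "arm_command", "arguments": {"translation": [[0,0,0],[0,0,0],[0,0,0],[0,0,0],[0,0,0]], "rotation": [[0,0.14,0],[0,0.28,0],[0,0.42,0],[0,0.56,0],[0,0.7,0]], "grip": [1,1,1,1,1]}}

```text
time_s: 43.7
position: [0.6211, -0.1923, 0.1906]
tcp_rot: [[0.148, 0.002, 0.989], [-0.989, -0.001, 0.148], [0.001, -1.0, 0.002]]
force: [-0.5, 0.8, -0.6]
opening: 0.113
```

Call:
{"name": "arm_command", "arguments": {"translation": [[0,0,0],[0,0,0],[0,0,0],[0,0,0]], "rotation": [[0,0.1,0],[0,0.18,0],[0,0.18,0],[0,0.18,0]], "grip": [1,1,1,1]}}

```text
time_s: 44.1
position: [0.6211, -0.1923, 0.19]
tcp_rot: [[-0.032, 0.001, 0.999], [-0.999, -0.001, -0.032], [0.001, -1.0, 0.001]]
force: [0.7, -0.0, -0.1]
opening: 0.108
```

```bash
python3 two.py turned 205,170; python3 look.py t2 spoon_tray,cup_tray,wooden_spoon_c
```

```text
44.1 [ 0.62108176 -0.1922893   0.18996658] [-27.  36.  81.  -0.  63. -25.] 0.10781665773238443 [ 0.7 -0.  -0.1]
44.2 [ 0.621  -0.1922  0.1895] [[-0.033, 0.001, 0.999], [-0.999, -0.0, -0.033], [0.0, -1.0, 0.001]] [-27.  36.  81.  -0.  63. -25.] 0.10843037026203936 [-0.4  0.4 -0.8]
wooden_spoon_c 0.93 [264. 229.] [ 0.6177 -0.2526]
```

View pics/turned.png

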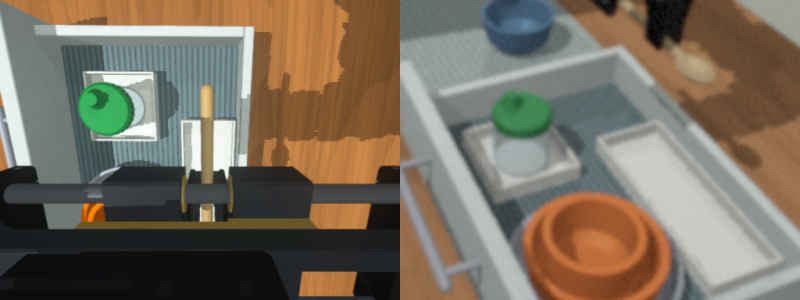

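The spoon is turned along the long tray; the tray's +y end shows at cols 181–236, row 121 (left panel), the spoon just inside.

```bash
python3 - <<'E'
from h import *
np.set_printoptions(precision=4,suppress=True)
s=bot.read_state();c=eyes.capture("wrist")
for u in[(231.7,155),(302,155)]: print(at_z(c,u,.029,s))
print(at_z(c,(264.5,110),s["position"][2]-.019,s), s["position"])
E
```

```text
[ 0.5844 -0.1555  0.029 ]
[ 0.6625 -0.1581  0.029 ]
[ 0.6223 -0.1173  0.1698] [ 0.6209 -0.1922  0.1888]
```

Call:
{"name": "arm_command", "arguments": {"translation": [[0.2,0.1,0],[0.4,0.25,0],[0.6,0.4,0.01],[0.8,0.5,0.01],[0.875,0.6,0.01]], "rotation": [[0,0,0],[0,0,0],[0,0,0],[0,0,0],[0,0,0]], "grip": [1,1,1,1,1]}}

```text
time_s: 44.95
position: [0.6189, -0.2651, 0.1391]
tcp_rot: [[-0.037, -0.0, 0.999], [-0.999, -0.0, -0.037], [0.0, -1.0, -0.0]]
force: [0.5, -0.9, 0.1]
opening: 0.113
```

Call:
{"name": "arm_command", "arguments": {"translation": [[0,0.2,0],[0,0.4,0],[0,0.6,0],[0,0.8,0],[0,0.95,0]], "rotation": [[0,0,0],[0,0,0],[0,0,0],[0,0,0],[0,0,0]], "grip": [1,1,1,1,1]}}

```text
time_s: 45.45
position: [0.6188, -0.2612, 0.0626]
tcp_rot: [[-0.033, -0.002, 0.999], [-0.999, 0.001, -0.033], [-0.001, -1.0, -0.002]]
force: [-0.1, 0.8, -1.3]
opening: 0.107
```

Call:
{"name": "arm_command", "arguments": {"translation": [[0,0.07,0],[0,0.14,0],[0,0.2,0],[0,0.25,0],[0,0.25,0]], "rotation": [[0,0,0],[0,0,0],[0,0,0],[0,0,0],[0,0,0]], "grip": [1,1,1,1,1]}}

```text
time_s: 45.95
position: [0.6192, -0.2622, 0.0445]
tcp_rot: [[-0.034, -0.0, 0.999], [-0.999, 0.0, -0.034], [-0.0, -1.0, -0.0]]
force: [-0.1, -0.2, -0.2]
opening: 0.108
```

```bash
python3 two.py spover 205,180
```

```text
45.95 [ 0.61919007 -0.26217319  0.0444669 ] [-32.  48.  82.  -0.  50. -30.] 0.10841109015917483 [-0.1 -0.2 -0.2]
```

View pics/spover.png

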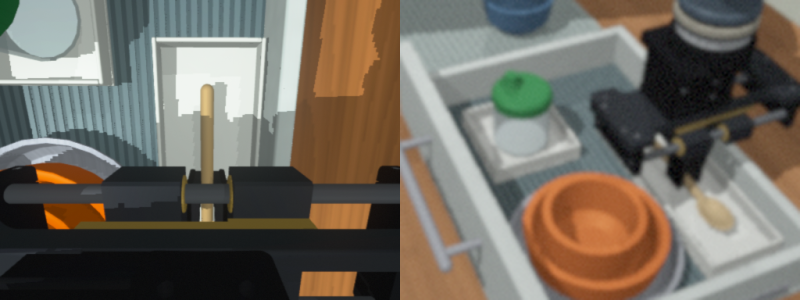

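Spoon centred in the long tray, level. Now to contact, in steps.

Call:
{"name": "arm_command", "arguments": {"translation": [[0,0.03,0],[0,0.06,0],[0,0.08,0],[0,0.08,0]], "rotation": [[0,0,0],[0,0,0],[0,0,0],[0,0,0]], "grip": [1,1,1,1]}}

```text
time_s: 46.45
position: [0.6191, -0.2621, 0.0379]
tcp_rot: [[-0.034, -0.001, 0.999], [-0.999, 0.0, -0.034], [-0.0, -1.0, -0.001]]
force: [-0.2, 0.4, 0.5]
opening: 0.112
```

Call:
{"name": "arm_command", "arguments": {"translation": [[0,0.012,0],[0,0.02,0],[0,0.02,0],[0,0.02,0]], "rotation": [[0,0,0],[0,0,0],[0,0,0],[0,0,0]], "grip": [1,1,1,1]}}

```text
time_s: 46.85
position: [0.6193, -0.2622, 0.0367]
tcp_rot: [[-0.034, -0.0, 0.999], [-0.999, 0.0, -0.034], [-0.0, -1.0, -0.0]]
force: [0.2, 1.0, -0.8]
opening: 0.112
```

Call:
{"name": "arm_command", "arguments": {"translation": [[0,0.01,0],[0,0.018,0],[0,0.018,0],[0,0.018,0]], "rotation": [[0,0,0],[0,0,0],[0,0,0],[0,0,0]], "grip": [1,1,1,1]}}

```text
time_s: 47.25
position: [0.6194, -0.2623, 0.0357]
tcp_rot: [[-0.034, 0.0, 0.999], [-0.999, -0.0, -0.034], [0.0, -1.0, 0.0]]
force: [-0.6, 0.5, 3.6]
opening: 0.111
```

Contact at the expected height. Releasing and lifting clear.

Call:
{"name": "arm_command", "arguments": {"translation": [[0,0,0],[0,0,0],[0,0,0],[0,0,0],[0,0,0]], "rotation": [[0,0,0],[0,0,0],[0,0,0],[0,0,0],[0,0,0]], "grip": [0.85,0.65,0.45,0.45,0.45]}}

```text
time_s: 47.75
position: [0.6192, -0.2621, 0.0348]
tcp_rot: [[-0.034, -0.0, 0.999], [-0.999, 0.0, -0.034], [-0.0, -1.0, -0.0]]
force: [0.3, 0.0, 0.4]
opening: 0.261
```

Call:
{"name": "arm_command", "arguments": {"translation": [[0,-0.1,0],[0,-0.3,0],[0,-0.6,0],[0,-1,0]], "rotation": [[0,0,0],[0,0,0],[0,0,0],[0,0,0]], "grip": [0.45,0.45,0.45,0.45]}}

```text
time_s: 48.15
position: [0.6187, -0.2618, 0.1161]
tcp_rot: [[-0.034, -0.002, 0.999], [-0.999, 0.001, -0.034], [-0.001, -1.0, -0.002]]
force: [0.5, -0.2, -0.2]
opening: 0.274
```

Call:
{"name": "arm_command", "arguments": {"translation": [[0,-0.4,0],[0,-0.8,0],[0,-1,0]], "rotation": [[0,0,0],[0,0,0],[0,0,0]], "grip": [0.45,0.45,0.45]}}

```text
time_s: 48.45
position: [0.6209, -0.2631, 0.2006]
tcp_rot: [[-0.034, 0.006, 0.999], [-0.999, -0.004, -0.034], [0.004, -1.0, 0.006]]
force: [0.6, -0.7, -0.3]
opening: 0.277
```

Call:
{"name": "arm_command", "arguments": {"translation": [[0.4,-0.4,0],[0.8,-0.8,0],[1,-1,0],[1,-1,0],[1,-1,0]], "rotation": [[0,0,0],[0,0,0],[0,0,0],[0,0,0],[0,0,0]], "grip": [0.45,0.45,0.45,0.45,0.45]}}

```text
time_s: 48.95
position: [0.6161, -0.3415, 0.2758]
tcp_rot: [[-0.035, 0.0, 0.999], [-0.999, 0.001, -0.035], [-0.001, -1.0, 0.0]]
force: [-0.3, 0.2, -1.9]
opening: 0.276
```

```bash
python3 two.py final 205,180; python3 - <<'E'
from h import *
for c in("side","scene"):
    k=eyes.capture(c); cv2.imwrite(f"pics/f_{c}.png",k["image"])
    for n,z in(("wooden_spoon_c",.017),("sippy_cup_c",.053),("bowl_small_c",.043),("bowl_large_c",.033),("blue_bowl_c",.029),("tumbler_c",.045),("steel_spoon_c",.0085)):
        for q in models.spot_point(c,n)[:1]: print(c,n,round(q["conf"],2),at_z(k,np.array(q["point"])*[512,384],z).round(3)[:2])
E
```

```text
48.95 [ 0.61609838 -0.34153549  0.27575264] [-38.  35.  67.   0.  78. -36.] 0.2759353406488597 [-0.3  0.2 -1.9]
side wooden_spoon_c 0.96 [ 0.626 -0.26 ]
side sippy_cup_c 0.81 [ 0.505 -0.137]
side bowl_small_c 0.77 [ 0.492 -0.291]
side blue_bowl_c 0.89 [0.593 0.069]
side tumbler_c 0.93 [0.605 0.391]
side steel_spoon_c 0.45 [0.629 0.261]
scene wooden_spoon_c 0.53 [ 0.623 -0.266]
scene sippy_cup_c 0.94 [ 0.509 -0.132]
scene bowl_small_c 0.85 [ 0.488 -0.297]
scene bowl_large_c 0.96 [ 0.493 -0.296]
scene blue_bowl_c 0.6 [0.611 0.079]
scene tumbler_c 0.85 [0.593 0.362]
scene steel_spoon_c 0.65 [0.615 0.248]
```

View pics/final.png

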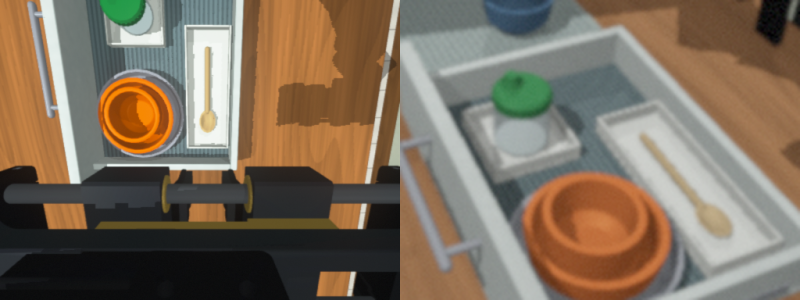

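All four things are in place: nested bowls on the plate, cup upright in the square tray, spoon flat along the long tray. The arm is clear, so I'm handing in.

```bash
python3 -c "
from rig import bot
print(bot.hand_in(), bot.read_state()['time_s'])"
```

```text
the job is handed in; nothing more can be done
the job is handed in; nothing more can be done
```

The job is done and handed in at about 50 s of the 109 s allowed. I set everything down to a light touch (readings of about 4 to 10 N), in the order asked:
- **Bowls:** the wide orange bowl stands on the steel plate, with the small orange bowl nested in it.
- **Cup:** the sippy cup stands upright in the square tray.
- **Spoon:** the wooden spoon lies flat along the long tray.

**Last checks:** the final pictures show all four in place with the gripper clear of everything. In the last measurements:
- **Plate:** it looked undisturbed under the bowls, but I did not measure it again at the end. The wide bowl sits within about 5 mm of its measured centre.
- **Blue bowl and glass:** the final readings put them within about 1.5 cm of the first ones. That is the scatter of the detection networks, and nothing touched them.
- **Steel spoon:** the side camera's reading was uncertain and moved about 14 mm, while the scene camera's hardly moved. In the close view just before I picked up the wooden spoon, it lay undisturbed.

**Disagreements on the way:** the two fixed cameras' network readings differed from the wrist camera's by up to about 1 cm, so I went by the wrist camera. The wide bowl also tipped in the grip when lifted, by roughly 10° (two fits gave 6° and 15°). I tilted the tool 10° to level it before setting it down.

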